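Pick a bearing box from behind the front row

ROBOT

A 6-joint arm with a two-finger parallel gripper is mounted at the origin on the work surface. World frame = base frame: x ahead of the robot, y to its left, z up, the work surface at z = 0. Lengths are in m, angles in rad, forces in N, time in s.
With the tool pointing down it reaches from about 0.35 to 0.85 m from the base axis. Payload 8.1 kg.
Tool frame: the origin (TCP) lies between the finger pads; the fingertips stand nose_length ahead of it and the grasp point (between the pads) lies 2 mm behind it (nose_length is the distance from the TCP to the fingertips, in m); z points along the fingers, x is the direction in which the jaws open and shut, and the axes are right-handed (so a half turn about z gives the same grasp; the last joint's range is limited). The gripper opens to 93 mm and grips with 3 to 60 N. Pads are 15 mm wide; open, the fingers measure 128 mm over their backs; the gripper's body (75 mm by 188 mm) begins 65 mm behind the grasp point.
Start: joints at [1.137, 0.13, 1.488, -0, 1.523, -0.085], TCP at [0.205, 0.564, 0.236] pointing down, gripper open.
Joint ranges: [-2.96, 2.96], [-0.89, 2.26], [0.02, 2.5], [-1.34, 4.48], [0, 2.73], [-2.66, 2.66]. Speed limits (rad/s): [2.39, 2.39, 2.79, 3.14, 3.14, 3.14].

INTERFACE

Orientations are given as a rotation vector (axis times angle).
In Python, from plant import * gives the robot as it stands.
- The arm moves only by the tool carry_out, never from a script. Its argument "steps" is a list of rows, each an object with "xyz": the shift along the world's x, y, z in cm, a list of three; "rot": the turn, a rotation vector about the world's x, y, z in degrees, a list of three. In form: [{"xyz": [tx, ty, tz], "rot": [rx, ry, rz]}, ...]. A call has 1 to 10 rows; each row is the pose to reach, as a shift and turn from the pose commanded when the call began; what a row does not reach only later rows make up. A row lasts 1/10 s, in which the tool goes at most 50 mm and 8.59 degrees, less where a joint would pass 70% of its speed; a pose out of reach is approached as far as the arm can. A call with a gripper value outside its range is refused whole. "grip" is the opening, from 0 (shut) to 1 (fully open), set as the call begins (left out, the last holds). The fingers move at their own pace and stop on an object; "force" is the grip in N (left out, the last holds). Time passes only in rows, so rows that repeat a pose let the fingers close. It gives the time, the measured TCP pose, the force and the opening at its end, in the units of the state.
- read_state(): the state, without advancing time (a new reading comes with each control period).
- read_camera(name): name is "side" or "top"; returns the picture (480x640x3 uint8, red, green, blue); there is no depth.
- calibration(name): a dict with "fov_y" (degrees; the focal length in pixels is half the picture's height over the tangent of half this angle, whatever the lens; pixels are square), "cx", "cy" (the principal point, pixels), "xyz" and "attitude" of the camera in the world. Camera axes: x right, y down, z forward; pixel columns grow to the right and rows downward; lengths in m; the calibration is good to about 2 mm. A picture is of the moment at which its call begins. calibration takes no time and is no camera call.
- close_job(): hands the job in, once; it reports no verdict.
The state is a dict: "t": time; "q": joint angles; "dq": joint speeds; "joint_torque": joint torques, N m; "tool_pos": TCP position; "orientation": TCP orientation; "force": force on the tool from outside, world axes, zero at the start; "wrist_torque": the same for the moment, N m; "opening": finger opening in m.
Only numpy, scipy, OpenCV 4.12 (cv2) and the standard library are available. Lean on these libraries where they do the work, as an engineer would, in place of code of your own. Each camera call takes 0.05 s, during which the arm holds its last target.

TASK

An order has come in for the low red bearing box at the back of the roll-out stock shelf. Stand all three parts in front of it (the paper-wrapped liner, the dark steel bush and the yellow-flanged pin) upright on the steel side tray first, then take the red box and set it flat, centred and square, on the black rubber mat in the blue order tray. Then put each of the three parts back upright on the very spot it came from, tipping none of them over and leaving the tall blue and green boxes where they are.

Things in the scene. Friction and masses are not known exactly. Their poses are not given: they have to be found in the camera images.
- red_box: wanted: low red carton, white band, 56 x 56 mm in plan, 40 mm high, 0.3 kg. Origin centre of underside, z up, x along a side, roughly to the shelf's back. In the back row, the upright parts in a row about 80 mm in front of it (centre to centre), 40 mm free behind it. The tall boxes beside it leave little room for a gripper across the shelf: grip it front to back once the front is clear
- liner: cylinder liner wrapped in brown paper, a plain upright cylinder 54 mm in diameter and 135 mm high with a folded top (narrower above 126 mm), about 0.55 kg. Origin at the centre of its underside, z up along its axis
- bush: dark, nearly black steel tube standing upright, 52 mm outside diameter, 41 mm bore open at the top, 130 mm high, about 0.8 kg. Origin at the centre of its underside, z up along its axis
- flange_pin: bright steel pin standing upright on its round yellow flange: shaft 30 mm in diameter, flange 54 mm in diameter and 8 mm thick at the bottom, 135 mm high overall, about 0.8 kg. Origin at the centre of the underside of the flange, z up along its axis
- blue_box: tall blue carton with a white band, 44 x 44 mm in plan, 78 mm high, in the back row of the shelf; to be left alone. Origin at the centre of its underside
- green_box: tall green carton with a white band, 44 x 44 mm in plan, 78 mm high, in the back row of the shelf; to be left alone. Origin at the centre of its underside
- stock_shelf: fixed roll-out shelf, inside 250 mm deep (x) by 424 wide (y); dark wood deck, on which the stock stands, 30 mm above the table. Back panel to 62 mm, sides to 68, green front lip to 42. Origin at its centre at table height, x to the back. The upright parts stand in a row across it, 68 mm apart (gaps 10 to 18 mm): grip them front to back near their tops; in front only two flat bearings, 16 mm high
- side_tray: fixed shallow steel tray, empty, 260 mm (x) by 160 mm (y), rim 18 mm high and 3 mm thick, floor 3 mm above the table; holds the three parts in a row along x, 75 mm apart. Origin at its centre at table height, x roughly away from the robot. Left or right of the shelf
- order_tray: fixed blue plastic tray, 190 mm (x) by 170 mm (y), rim 32 mm high and 4 mm thick; in its middle lies a black rubber mat, 84 x 84 mm, square with the tray, its top 7 mm above the table. Origin at the tray's centre (under the mat's centre) at table height. On the other side of the shelf from the steel tray, x roughly away from the robot
Mind the look-alikes: they are no part of the job. Leave any purple look-alike of the liner alone.

How it is judged:
On the way, in this order (a step that is already met when the one before it is completed fails the run):
1. the liner, the bush and the flanged pin all stand upright in the side tray, let go (x of liner in the frame of side_tray between -0.115 and 0.115 m and y of liner in the frame of side_tray between -0.065 and 0.065 m and z of liner in the frame of side_tray between -0.003 and 0.01 m and angle between each of liner, bush, flange_pin's own z axis and vertical below 0.12 rad and linear speed of each of liner, bush, flange_pin below 0.03 m/s and contact force between each of liner, bush, flange_pin and the fingers below 0.1 N and x of bush in the frame of side_tray between -0.115 and 0.115 m and y of bush in the frame of side_tray between -0.065 and 0.065 m and z of bush in the frame of side_tray between -0.003 and 0.01 m and x of flange_pin in the frame of side_tray between -0.115 and 0.115 m and y of flange_pin in the frame of side_tray between -0.065 and 0.065 m and z of flange_pin in the frame of side_tray between -0.003 and 0.01 m), for 0.2 s.
2. the red box lies centred and square on the mat of the order tray, let go, while the three parts still stand in the side tray (all of step 1 and horizontal distance between red_box and order_tray below 0.015 m and z of red_box in the frame of order_tray between 0.003 and 0.012 m and angle between red_box's own z axis and vertical below 0.1 rad and linear speed of red_box below 0.03 m/s and contact force between red_box and the fingers below 0.1 N and (angle between the x axis of red_box and the x axis of order_tray, either way round below 0.2 rad or angle between the x axis of red_box and the y axis of order_tray, either way round below 0.2 rad)), for 0.2 s.
At the end, for the whole second after the job is handed in: Red box flat on the mat, within 15 mm of its centre and 0.2 rad of square with the tray; liner, bush and pin each upright within 15 mm of where they started; blue and green boxes within 20 mm of their start; all released and at rest (horizontal distance between red_box and order_tray below 0.015 m and z of red_box in the frame of order_tray between 0.003 and 0.012 m and angle between each of red_box, liner, bush, flange_pin's own z axis and vertical below 0.1 rad and linear speed of red_box below 0.03 m/s and contact force between each of red_box, liner, bush, flange_pin and the fingers below 0.1 N and (angle between the x axis of red_box and the x axis of order_tray, either way round below 0.2 rad or angle between the x axis of red_box and the y axis of order_tray, either way round below 0.2 rad) and distance of each of liner, bush, flange_pin from where it was at the start of the episode below 0.015 m and linear speed of each of liner, bush, flange_pin below 0.02 m/s and distance of each of blue_box, green_box from where it was at the start of the episode below 0.02 m); the robot touches nothing.
It fails at once if one of the three parts is tipped over (more than 0.6 rad) (angle between any of liner, bush, flange_pin's own z axis and vertical above 0.6 rad).
It fails at once if the blue or the green box is shifted more than 20 mm or tipped (distance of any of blue_box, green_box from where it was at the start of the episode above 0.02 m or angle between any of blue_box, green_box's own z axis and vertical above 0.4 rad).
It also fails if it takes over 141 s, if anything falls off the work surface, if the arm or the gripper's body presses on something with over 40 N, if the wrist force passes 120 N, or if a joint passes its speed limit or range.

## Working session

There is one attempt and no reset: what is moved stays moved. The work goes in short steps, Python scripts to look and compute and a tool call to move; the robot and the scene stay as the last step left them, time stands still between calls to the robot, and variables do not carry over. Pictures are saved under pics/ and viewed, and the job is handed in when it is done.

Besides the shell and the picture viewer there is one more tool, called after "Call:" by a JSON object that holds its "fn" and its "kwargs", one argument or row to a line. carry_out: Moves the arm, as the interface text tells. Its arguments: {"type":"object","properties":{"steps":{"type":"array","items":{"type":"object","properties":{"xyz":{"type":"array","items":{"type":"number"}},"rot":{"type":"array","items":{"type":"number"}}}}},"grip":{"type":"number"},"force":{"type":"number"}},"required":["steps"]}

```bash
ls; mkdir -p pics; python3 - <<'E'
from plant import *
import cv2
s=read_state();print(s)
for n in("top","side"):
    im=read_camera(n);cv2.imwrite(f"pics/{n}0.png",im[:,:,::-1]);print(n,calibration(n))
try: print(nose_length)
except Exception as e: print(e)
E
```

```text
pics
{'t': 0.0, 'q': array([ 1.13658862e+00,  1.31137870e-01,  1.48929557e+00,  4.69275239e-06,
        1.52305777e+00, -8.54518875e-02]), 'dq': array([-0.00051021,  0.0006966 , -0.00011038,  0.00030579,  0.00171317,
       -0.00054897]), 'joint_torque': array([ 6.83760081e-04, -5.59829485e+01, -4.91767824e+01,  7.68968370e-02,
        3.55202460e-02, -1.74468059e-04]), 'tool_pos': array([0.20480444, 0.56336028, 0.23459244]), 'orientation': array([ 2.57238517,  1.80179738, -0.00258266]), 'force': array([-0.43022444,  0.99846903,  0.14673241]), 'wrist_torque': array([-0.04870006, -0.05835936, -0.01085044]), 'opening': 0.09273550920509889}
top {'fov_y': 43.05041355366639, 'cx': 317.26473217464775, 'cy': 244.0749583323351, 'xyz': array([0.27558645, 0.01167137, 1.17857588]), 'attitude': array([-2.1385864 ,  2.11616884, -0.22979769])}
side {'fov_y': 45.15520977510375, 'cx': 313.8866671391909, 'cy': 239.0046128818174, 'xyz': array([ 0.44227104, -0.70750621,  0.78314126]), 'attitude': array([-2.36952225,  0.0453322 , -0.04302424])}
0.017
```

View pics/top0.png

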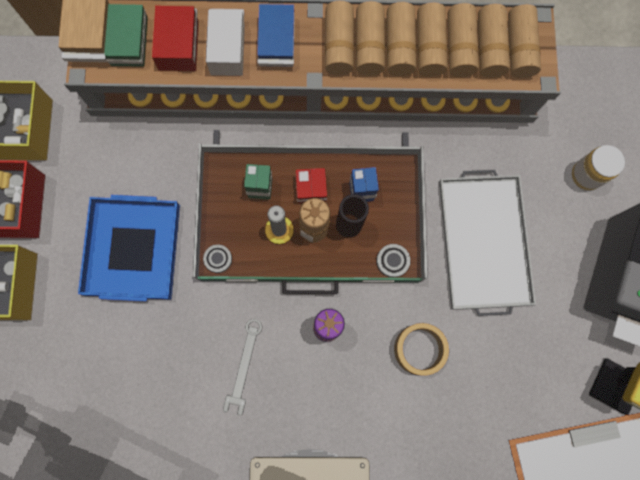

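View pics/side0.png

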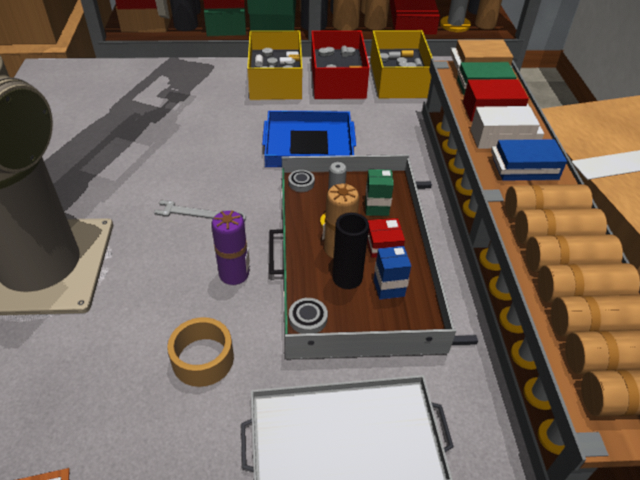

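```bash
cat > h.py <<'E'
from plant import *
import numpy as np, cv2
from scipy.spatial.transform import Rotation as R
def cam(n):
    c=calibration(n); f=240/np.tan(np.radians(c['fov_y']/2)); return c,f,R.from_rotvec(c['attitude'])
def ray(n,u,v,z):
    c,f,r=cam(n); d=r.apply([(u-c['cx'])/f,(v-c['cy'])/f,1.]); p=np.array(c['xyz']); return p+d*(z-p[2])/d[2]
def proj(n,P):
    c,f,r=cam(n); q=r.inv().apply(np.array(P)-c['xyz']); return q[0]/q[2]*f+c['cx'],q[1]/q[2]*f+c['cy']
E
python3 - <<'E'
from h import *
a=cv2.imread('pics/top0.png');cv2.imwrite('pics/c1.png',cv2.resize(a[140:290,190:430],None,fx=3.3,fy=3.3,interpolation=cv2.INTER_CUBIC))
cv2.imwrite('pics/c2.png',cv2.resize(np.hstack([a[165:325,70:190],a[165:325,430:545]]),None,fx=3.3,fy=3.3,interpolation=cv2.INTER_CUBIC))
b=cv2.imread('pics/side0.png');cv2.imwrite('pics/c3.png',cv2.resize(b[145:365,260:470],None,fx=2.7,fy=2.7,interpolation=cv2.INTER_CUBIC))
E
```

```text
(no output)
```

View pics/c1.png

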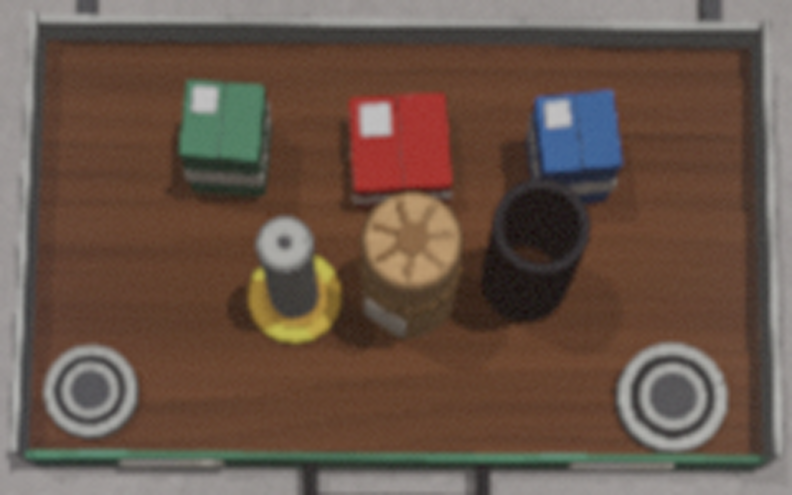

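View pics/c2.png

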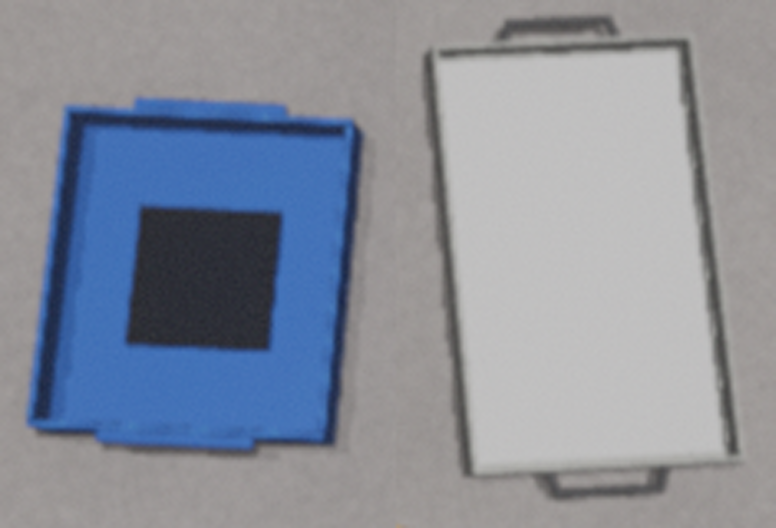

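View pics/c3.png

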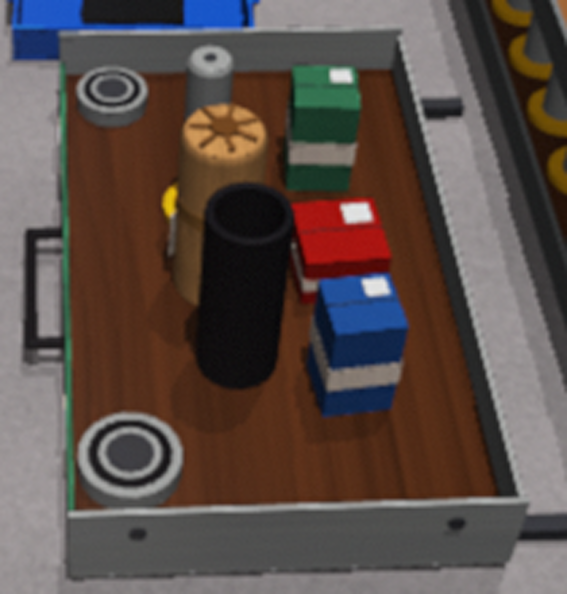

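```bash
python3 - <<'E'
from h import *
def t(x,y,z):return ray('top',x/3.3+190,y/3.3+140,z).round(4)
def s(x,y,z):return ray('side',x/2.7+260,y/2.7+145,z).round(4)
print('pin',t(285,243,.165),s(210,58,.165)); print('liner',t(412,239,.165),s(224,126,.165)); print('bush',t(541,224,.16),s(249,213,.16))
print('flange',t(294,298,.038))
print('bush base bottom edge etc')
for n,(z,c) in dict(red=(.07,[(350,100),(444,94),(452,187),(354,192)]),green=(.108,[(186,80),(265,83),(264,163),(181,157)]),blue=(.108,[(536,95),(612,90),(621,164),(544,173)])).items():
    P=np.array([t(*p,z)[:2] for p in c]);e=np.roll(P,-1,0)-P
    print(n,P.mean(0),np.linalg.norm(e,axis=1).round(4),np.degrees(np.arctan2(e[:,1],e[:,0])).round(1))
print('red side',np.mean([s(*p,.07) for p in [(293,205),(370,199),(388,257),(309,267)]],0))
def L(x,y,z): return ray('top',x/3.3+70,y/3.3+165,z)
def Rr(x,y,z): return ray('top',(x-396)/3.3+430,y/3.3+165,z)
for n,g,z,c in [('mat',L,.007,[(140,207),(282,212),(270,349),(127,344)]),('otrim',L,.032,[(66,107),(357,122),(331,442),(30,428)]),('strim',Rr,.018,[(430,50),(688,40),(742,460),(466,472)])]:
    P=np.array([g(*p,z)[:2] for p in c]);e=np.roll(P,-1,0)-P
    print(n,P.mean(0),np.linalg.norm(e,axis=1).round(4),np.degrees(np.arctan2(e[:,1],e[:,0])).round(1))
P=np.array([t(*p,z)[:2] for *p,z in [(38,25,.062),(765,30,.062),(770,462,.042),(22,455,.042)]]);e=np.roll(P,-1,0)-P
print('shelf',P,P.mean(0),np.linalg.norm(e,axis=1).round(4),np.degrees(np.arctan2(e[:,1],e[:,0])).round(1))
# purple
print('purple top',ray('top',329,324,.135))
# colour masks
a=cv2.imread('pics/top0.png');h=cv2.cvtColor(a,cv2.COLOR_BGR2HSV)
def m(lo,hi,roi):
    k=np.zeros(h.shape[:2],np.uint8);x0,y0,x1,y1=roi;k[y0:y1,x0:x1]=cv2.inRange(h,lo,hi)[y0:y1,x0:x1];return k
for n,lo,hi,roi in [('yel',(22,120,100),(35,255,255),(255,200,300,255)),('mat',(0,0,0),(180,255,60),(100,215,165,285)),('paper top',(8,90,170),(22,170,255),(295,195,335,235)),('floor',(0,0,150),(180,30,255),(435,170,540,320))]:
    k=m(lo,hi,roi);c=max(cv2.findContours(k,0,1)[0],key=cv2.contourArea);print(n,cv2.minAreaRect(c),cv2.contourArea(c),cv2.fitEllipse(c))
E
```

```text
pin [0.5288 0.063  0.165 ] [0.5292 0.0644 0.165 ]
liner [ 0.5318 -0.0029  0.165 ] [ 0.5328 -0.0009  0.165 ]
bush [ 0.5421 -0.0705  0.16  ] [ 0.5418 -0.071   0.16  ]
flange [0.5277 0.0635 0.038 ]
bush base bottom edge etc
red [0.612525 0.0031  ] [0.0544 0.0557 0.0561 0.0549] [ -85.4 -175.    93.8    3.2]
green [0.612475 0.10115 ] [0.0439 0.0462 0.046  0.0445] [ -91.4 -179.3   86.5   -1.8]
blue [ 0.609775 -0.095675] [0.0426 0.043  0.0432 0.0453] [ -85.3 -173.9   97.7    5.4]
red side [0.61385 0.00215 0.07   ]
mat [0.49332987 0.35009806] [0.0841 0.0824 0.0835 0.0823] [-91.3 178.6  88.6  -1.1]
otrim [0.49174962 0.34794455] [0.1705 0.1884 0.1707 0.1889] [-92.2 178.5  87.9  -1.5]
strim [ 0.51577507 -0.34102461] [0.1577 0.2552 0.1619 0.255 ] [ -86.9 -176.1   93.1    2.9]
shelf [[ 0.6834  0.2148]
 [ 0.6871 -0.2106]
 [ 0.4343 -0.2109]
 [ 0.4334  0.2159]] [0.55955 0.0023 ] [0.4254 0.2528 0.4268 0.25  ] [ -89.5 -179.9   90.1   -0.3]
purple top [ 0.34381454 -0.02931037  0.135     ]
yel ((279.67999267578125, 239.75997924804688), (7.353911399841309, 19.233304977416992), 81.8698959350586) 87.5 ((279.6058654785156, 239.53077697753906), (7.189781188964844, 20.079065322875977), 82.10982513427734)
mat ((131.26239013671875, 248.87625122070312), (40.89603042602539, 41.095035552978516), 5.710593223571777) 1533.5 ((131.2937774658203, 249.02085876464844), (44.66594314575195, 47.897850036621094), 64.00835418701172)
paper top ((318.5, 220.5), (7.0, 7.0), 0.0) 32.0 ((318.0501708984375, 221.1137237548828), (6.817721843719482, 7.161625862121582), 84.26132202148438)
floor ((485.35845947265625, 243.0135040283203), (129.69883728027344, 76.08429718017578), 84.5596694946289) 9198.0 ((484.7519226074219, 244.21923828125), (84.6943130493164, 153.67816162109375), 172.07135009765625)
```

The red box wanted is the one at top pixel (311,183), between green (258,178) and blue (364,182). It is low and on the shelf; the other red boxes are in the rack. The parts are the pin at (276,214), the liner at (315,212) and the bush at (354,208). The purple liner look-alike at (329,324) stands outside the shelf. The crop confirms all of this, and the two views agree to about 2 mm. I'll take the bush first.

Call:
{"fn": "carry_out", "kwargs": {
  "steps": [
    {"xyz": [33.7, -63.5, 0], "rot": [0, 0, -70]},
    {"xyz": [33.7, -63.5, 0], "rot": [0, 0, -70]},
    {"xyz": [33.7, -63.5, 0], "rot": [0, 0, -70]},
    {"xyz": [33.7, -63.5, 0], "rot": [0, 0, -70]},
    {"xyz": [33.7, -63.5, 0], "rot": [0, 0, -70]},
    {"xyz": [33.7, -63.5, 0], "rot": [0, 0, -70]},
    {"xyz": [33.7, -63.5, 0], "rot": [0, 0, -70]},
    {"xyz": [33.7, -63.5, 0], "rot": [0, 0, -70]},
    {"xyz": [33.7, -63.5, 0], "rot": [0, 0, -70]},
    {"xyz": [33.7, -63.5, 0], "rot": [0, 0, -70]}
  ],
  "grip": 1
}}

```text
t: 1.1
tool_pos: [0.4398, 0.1202, 0.2355]
orientation: [-3.141, 0.001, -0.0]
force: [0.1, 0.8, -0.3]
opening: 0.0934
```

Call:
{"fn": "carry_out", "kwargs": {
  "steps": [
    {"xyz": [10.3, -19.3, 0], "rot": [0, 0, 0]},
    {"xyz": [10.3, -19.3, 0], "rot": [0, 0, 0]},
    {"xyz": [10.3, -19.3, 0], "rot": [0, 0, 0]},
    {"xyz": [10.3, -19.3, 0], "rot": [0, 0, 0]},
    {"xyz": [10.3, -19.3, 0], "rot": [0, 0, 0]},
    {"xyz": [10.3, -19.3, 0], "rot": [0, 0, 0]},
    {"xyz": [10.3, -19.3, 0], "rot": [0, 0, 0]}
  ]
}}

```text
t: 1.8
tool_pos: [0.5419, -0.0702, 0.2351]
orientation: [-3.141, 0.0, 0.002]
force: [0.1, -0.6, 0.4]
opening: 0.0927
```

Call:
{"fn": "carry_out", "kwargs": {
  "steps": [
    {"xyz": [0, -0.1, -4], "rot": [0, 0, 0]},
    {"xyz": [0, -0.1, -8], "rot": [0, 0, 0]},
    {"xyz": [0, -0.1, -10], "rot": [0, 0, 0]},
    {"xyz": [0, -0.1, -10], "rot": [0, 0, 0]},
    {"xyz": [0, -0.1, -10], "rot": [0, 0, 0]}
  ]
}}

```text
t: 2.3
tool_pos: [0.5422, -0.0704, 0.1363]
orientation: [-3.141, -0.003, 0.0]
force: [0.1, 0.1, 0.0]
opening: 0.0929
```

```bash
python3 - <<'E'
from h import *
for n in("top","side"):
    im=read_camera(n)[:,:,::-1];cv2.imwrite(f"pics/{n}1.png",im)
b=cv2.imread('pics/side1.png');cv2.imwrite('pics/c4.png',cv2.resize(b[145:365,260:470],None,fx=2.7,fy=2.7))
E
```

```text
(no output)
```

View pics/c4.png

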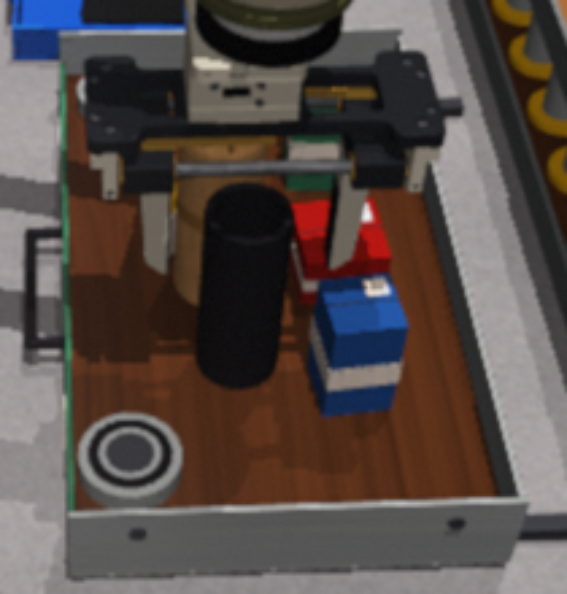

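```bash
python3 - <<'E'
from h import *
for p in [(.487,-.0704,.119),(.597,-.0704,.119),(.542,-.07,.16)]:
    u,v=proj('side',p);print((u-260)*2.7,(v-145)*2.7)
E
```

```text
152.027726579314 263.6673344558211
336.8452488354521 259.88147463299407
249.14809871426885 211.72630361628978
```

Call:
{"fn": "carry_out", "kwargs": {
  "steps": [
    {"xyz": [0, 0, 0], "rot": [0, 0, 0]},
    {"xyz": [0, 0, 0], "rot": [0, 0, 0]},
    {"xyz": [0, 0, 0], "rot": [0, 0, 0]},
    {"xyz": [0, 0, 0], "rot": [0, 0, 0]},
    {"xyz": [0, 0, 0], "rot": [0, 0, 0]},
    {"xyz": [0, 0, 0], "rot": [0, 0, 0]},
    {"xyz": [0, 0, 0], "rot": [0, 0, 0]},
    {"xyz": [0, 0, 0], "rot": [0, 0, 0]}
  ],
  "grip": 0.45,
  "force": 35
}}

```text
t: 3.2
tool_pos: [0.5424, -0.0718, 0.1356]
orientation: [3.142, 0.0, -0.0]
force: [-1.9, 0.4, 1.6]
opening: 0.0517
```

Call:
{"fn": "carry_out", "kwargs": {
  "steps": [
    {"xyz": [0, 0, 1.5], "rot": [0, 0, 0]},
    {"xyz": [0, 0, 4], "rot": [0, 0, 0]},
    {"xyz": [0, 0, 7], "rot": [0, 0, 0]},
    {"xyz": [0, 0, 8], "rot": [0, 0, 0]},
    {"xyz": [0.5, -2, 8], "rot": [0, 0, -8]},
    {"xyz": [1, -5, 8], "rot": [0, 0, -16]},
    {"xyz": [2, -9, 8], "rot": [0, 0, -24]},
    {"xyz": [3, -13, 8], "rot": [0, 0, -32]},
    {"xyz": [4, -17, 8], "rot": [0, 0, -40]},
    {"xyz": [4.5, -20, 8], "rot": [0, 0, -48]}
  ],
  "grip": 0
}}

```text
t: 4.2
tool_pos: [0.5871, -0.274, 0.2142]
orientation: [2.866, -1.287, -0.003]
force: [0.7, 0.4, -6.3]
opening: 0.0516
```

Call:
{"fn": "carry_out", "kwargs": {
  "steps": [
    {"xyz": [0.3, -3, 0], "rot": [0, 0, -8]},
    {"xyz": [0.4, -5.5, 0], "rot": [0, 0, -16]},
    {"xyz": [0.4, -6.5, 0], "rot": [0, 0, -24]},
    {"xyz": [0.4, -6.5, 0], "rot": [0, 0, -32]},
    {"xyz": [0.4, -6.5, 0], "rot": [0, 0, -39]},
    {"xyz": [0.4, -6.5, 0], "rot": [0, 0, -39]},
    {"xyz": [0.4, -6.5, -3], "rot": [0, 0, -39]},
    {"xyz": [0.4, -6.5, -6], "rot": [0, 0, -39]},
    {"xyz": [0.4, -6.5, -8], "rot": [0, 0, -39]},
    {"xyz": [0.4, -6.5, -8], "rot": [0, 0, -39]}
  ]
}}

```text
t: 5.2
tool_pos: [0.5886, -0.3347, 0.13]
orientation: [2.282, -2.157, -0.014]
force: [-0.7, -0.1, -7.5]
opening: 0.0521
```

Call:
{"fn": "carry_out", "kwargs": {
  "steps": [
    {"xyz": [0, 0, 0], "rot": [0, 0, 0]},
    {"xyz": [0, 0, 0], "rot": [0, 0, 0]},
    {"xyz": [0, 0, 0], "rot": [0, 0, 0]}
  ]
}}

```text
t: 5.5
tool_pos: [0.5925, -0.3375, 0.138]
orientation: [-2.28, 2.161, -0.005]
force: [0.4, 0.8, -6.3]
opening: 0.0515
```

```bash
python3 - <<'E'
from h import *
s=read_state();print(s['tool_pos'],R.from_rotvec(s['orientation']).as_matrix().round(3),s['force'])
b=read_camera('side')[:,:,::-1];cv2.imwrite('pics/c5.png',b)
E
```

```text
[ 0.59254966 -0.33746159  0.1379933 ] [[ 0.053 -0.999  0.003]
 [-0.999 -0.053 -0.002]
 [ 0.002 -0.003 -1.   ]] [ 0.38197419  0.77436103 -6.28784982]
```

View pics/c5.png

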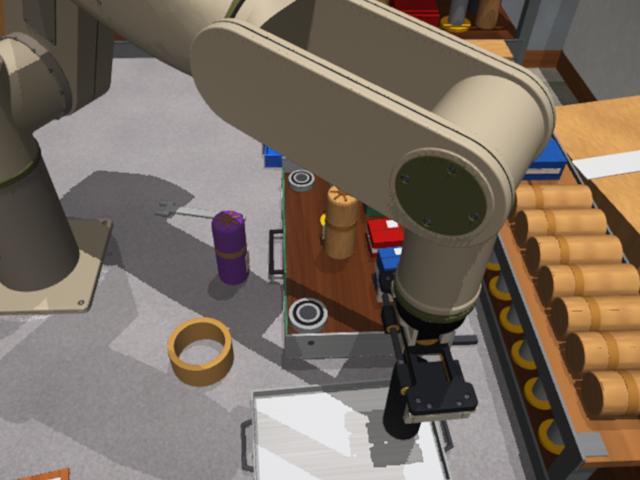

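Call:
{"fn": "carry_out", "kwargs": {
  "steps": [
    {"xyz": [0, 0, -1], "rot": [0, 0, 0]},
    {"xyz": [0, 0, -2], "rot": [0, 0, 0]},
    {"xyz": [0, 0, -2.4], "rot": [0, 0, 0]},
    {"xyz": [0, 0, -2.4], "rot": [0, 0, 0]},
    {"xyz": [0, 0, -2.4], "rot": [0, 0, 0]}
  ]
}}

```text
t: 6.05
tool_pos: [0.5913, -0.3367, 0.1112]
orientation: [2.279, -2.162, -0.001]
force: [-1.1, 0.0, -6.2]
opening: 0.0517
```

Call:
{"fn": "carry_out", "kwargs": {
  "steps": [
    {"xyz": [0, 0, -0.15], "rot": [0, 0, 0]},
    {"xyz": [0, 0, -0.3], "rot": [0, 0, 0]},
    {"xyz": [0, 0, -0.3], "rot": [0, 0, 0]},
    {"xyz": [0, 0, -0.3], "rot": [0, 0, 0]}
  ]
}}

```text
t: 6.45
tool_pos: [0.5915, -0.3368, 0.1087]
orientation: [-2.279, 2.162, -0.0]
force: [1.7, 0.3, -6.8]
opening: 0.0516
```

Call:
{"fn": "carry_out", "kwargs": {
  "steps": [
    {"xyz": [0, 0, -0.1], "rot": [0, 0, 0]},
    {"xyz": [0, 0, -0.2], "rot": [0, 0, 0]},
    {"xyz": [0, 0, -0.2], "rot": [0, 0, 0]}
  ]
}}

```text
t: 6.75
tool_pos: [0.5919, -0.3369, 0.1086]
orientation: [-2.279, 2.162, -0.002]
force: [-4.3, 2.7, 5.0]
opening: 0.0513
```

Call:
{"fn": "carry_out", "kwargs": {
  "steps": [
    {"xyz": [0, 0, 0.1], "rot": [0, 0, 0]},
    {"xyz": [0, 0, 0.1], "rot": [0, 0, 0]},
    {"xyz": [0, 0, 0.1], "rot": [0, 0, 0]},
    {"xyz": [0, 0, 0.1], "rot": [0, 0, 0]},
    {"xyz": [0, 0, 0.1], "rot": [0, 0, 0]},
    {"xyz": [0, 0, 2], "rot": [0, 0, 0]},
    {"xyz": [0, 0, 5], "rot": [0, 0, 0]},
    {"xyz": [0, 0, 9], "rot": [0, 0, 0]},
    {"xyz": [0, 0, 12.5], "rot": [0, 0, 0]},
    {"xyz": [0, 0, 12.5], "rot": [0, 0, 0]}
  ],
  "grip": 1
}}

```text
t: 7.75
tool_pos: [0.594, -0.3385, 0.2394]
orientation: [-2.278, 2.161, -0.017]
force: [0.8, -0.1, 0.7]
opening: 0.0933
```

```bash
python3 - <<'E'
from h import *
b=read_camera('side')[:,:,::-1];cv2.imwrite('pics/c6.png',b)
E
```

```text
(no output)
```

View pics/c6.png

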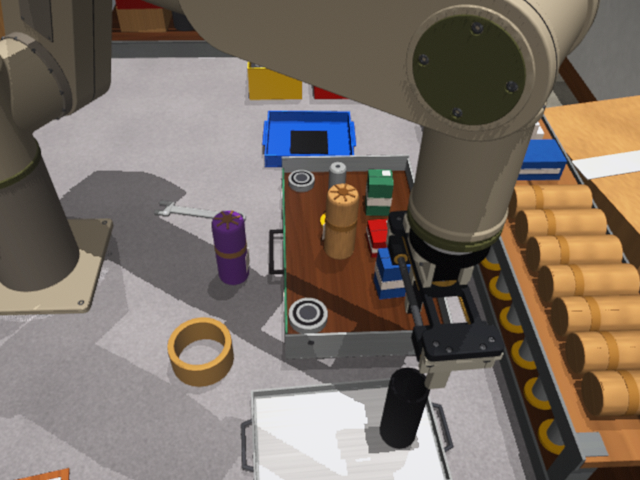

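Call:
{"fn": "carry_out", "kwargs": {
  "steps": [
    {"xyz": [-1, 3, 0], "rot": [0, 0, 8]},
    {"xyz": [-2, 7, 0], "rot": [0, 0, 16]},
    {"xyz": [-3, 11.5, 0], "rot": [0, 0, 24]},
    {"xyz": [-4, 16, 0], "rot": [0, 0, 32]},
    {"xyz": [-5, 20.5, 0], "rot": [0, 0, 40]},
    {"xyz": [-5.5, 25, 0], "rot": [0, 0, 48]},
    {"xyz": [-5.9, 29, 0], "rot": [0, 0, 56]},
    {"xyz": [-5.9, 32, 0], "rot": [0, 0, 64]},
    {"xyz": [-5.9, 33.5, 0], "rot": [0, 0, 72]},
    {"xyz": [-5.9, 33.5, 0], "rot": [0, 0, 80]}
  ]
}}

```text
t: 8.8
tool_pos: [0.5315, 0.0007, 0.23]
orientation: [-3.136, 0.178, 0.004]
force: [0.6, -0.3, -0.2]
opening: 0.093
```

Call:
{"fn": "carry_out", "kwargs": {
  "steps": [
    {"xyz": [0, 0, 0], "rot": [0, 0, 7]},
    {"xyz": [0, 0, 0], "rot": [0, 0, 7]},
    {"xyz": [0, 0, 0], "rot": [0, 0, 7]},
    {"xyz": [0, 0, 0], "rot": [0, 0, 7]}
  ]
}}

```text
t: 9.2
tool_pos: [0.5322, -0.0019, 0.231]
orientation: [-3.141, 0.005, 0.001]
force: [-0.0, -0.6, -0.3]
opening: 0.0929
```

Above the liner; descend and grip.

Call:
{"fn": "carry_out", "kwargs": {
  "steps": [
    {"xyz": [0, 0, -4], "rot": [0, 0, 0]},
    {"xyz": [0, 0, -8], "rot": [0, 0, 0]},
    {"xyz": [0, 0, -9.6], "rot": [0, 0, 0]},
    {"xyz": [0, 0, -9.6], "rot": [0, 0, 0]},
    {"xyz": [0, 0, -9.6], "rot": [0, 0, 0]}
  ]
}}

```text
t: 9.7
tool_pos: [0.5326, -0.0019, 0.1361]
orientation: [-3.142, 0.002, -0.0]
force: [1.4, -0.5, 0.3]
opening: 0.0929
```

Call:
{"fn": "carry_out", "kwargs": {
  "steps": [
    {"xyz": [0, 0, 0], "rot": [0, 0, 0]},
    {"xyz": [0, 0, 0], "rot": [0, 0, 0]},
    {"xyz": [0, 0, 0], "rot": [0, 0, 0]},
    {"xyz": [0, 0, 0], "rot": [0, 0, 0]},
    {"xyz": [0, 0, 0], "rot": [0, 0, 0]},
    {"xyz": [0, 0, 0], "rot": [0, 0, 0]},
    {"xyz": [0, 0, 0], "rot": [0, 0, 0]},
    {"xyz": [0, 0, 0], "rot": [0, 0, 0]}
  ],
  "grip": 0,
  "force": 30
}}

```text
t: 10.5
tool_pos: [0.5327, -0.0018, 0.1359]
orientation: [3.142, 0.0, 0.001]
force: [1.9, 0.8, 2.3]
opening: 0.053
```

Call:
{"fn": "carry_out", "kwargs": {
  "steps": [
    {"xyz": [0, 0, 1.5], "rot": [0, 0, 0]},
    {"xyz": [0, 0, 4], "rot": [0, 0, 0]},
    {"xyz": [0, 0, 7], "rot": [0, 0, 0]},
    {"xyz": [0, 0, 8], "rot": [0, 0, 0]},
    {"xyz": [-0.1, -2, 8], "rot": [0, 0, -8]},
    {"xyz": [-0.3, -5, 8], "rot": [0, 0, -16]},
    {"xyz": [-0.5, -9, 8], "rot": [0, 0, -24]},
    {"xyz": [-0.7, -13, 8], "rot": [0, 0, -32]},
    {"xyz": [-0.9, -17, 8], "rot": [0, 0, -40]},
    {"xyz": [-1.1, -21, 8], "rot": [0, 0, -48]}
  ]
}}

```text
t: 11.5
tool_pos: [0.5205, -0.213, 0.2146]
orientation: [-2.866, 1.285, 0.003]
force: [-0.1, -0.0, -6.0]
opening: 0.053
```

Call:
{"fn": "carry_out", "kwargs": {
  "steps": [
    {"xyz": [-0.2, -4, 0], "rot": [0, 0, -8]},
    {"xyz": [-0.4, -8, 0], "rot": [0, 0, -16]},
    {"xyz": [-0.5, -11, 0], "rot": [0, 0, -24]},
    {"xyz": [-0.6, -12.9, 0], "rot": [0, 0, -32]},
    {"xyz": [-0.6, -12.9, 0], "rot": [0, 0, -39]},
    {"xyz": [-0.6, -12.9, 0], "rot": [0, 0, -39]},
    {"xyz": [-0.6, -12.9, -3], "rot": [0, 0, -39]},
    {"xyz": [-0.6, -12.9, -6], "rot": [0, 0, -39]},
    {"xyz": [-0.6, -12.9, -8], "rot": [0, 0, -39]},
    {"xyz": [-0.6, -12.9, -9], "rot": [0, 0, -39]}
  ]
}}

```text
t: 12.5
tool_pos: [0.5139, -0.3388, 0.1221]
orientation: [2.283, -2.157, -0.009]
force: [-1.2, 0.3, -6.1]
opening: 0.053
```

Call:
{"fn": "carry_out", "kwargs": {
  "steps": [
    {"xyz": [0, 0, -0.5], "rot": [0, 0, 0]},
    {"xyz": [0, 0, -1], "rot": [0, 0, 0]},
    {"xyz": [0, 0, -1.5], "rot": [0, 0, 0]},
    {"xyz": [0, 0, -1.5], "rot": [0, 0, 0]},
    {"xyz": [0, 0, -1.5], "rot": [0, 0, 0]}
  ]
}}

```text
t: 13.0
tool_pos: [0.5157, -0.341, 0.1113]
orientation: [-2.279, 2.162, -0.001]
force: [0.0, 0.9, -6.8]
opening: 0.0534
```

Call:
{"fn": "carry_out", "kwargs": {
  "steps": [
    {"xyz": [0, 0, -0.2], "rot": [0, 0, 0]},
    {"xyz": [0, 0, -0.3], "rot": [0, 0, 0]},
    {"xyz": [0, 0, -0.3], "rot": [0, 0, 0]},
    {"xyz": [0, 0, -0.3], "rot": [0, 0, 0]}
  ]
}}

```text
t: 13.4
tool_pos: [0.516, -0.3412, 0.1089]
orientation: [-2.279, 2.162, -0.003]
force: [-0.4, 1.0, 4.2]
opening: 0.0532
```

Call:
{"fn": "carry_out", "kwargs": {
  "steps": [
    {"xyz": [0, 0, 0.1], "rot": [0, 0, 0]},
    {"xyz": [0, 0, 0.1], "rot": [0, 0, 0]},
    {"xyz": [0, 0, 0.1], "rot": [0, 0, 0]},
    {"xyz": [0, 0, 0.1], "rot": [0, 0, 0]},
    {"xyz": [0, 0, 0.1], "rot": [0, 0, 0]},
    {"xyz": [0, 0, 2], "rot": [0, 0, 0]},
    {"xyz": [0, 0, 5], "rot": [0, 0, 0]},
    {"xyz": [0, 0, 9], "rot": [0, 0, 0]},
    {"xyz": [0, 0, 12.4], "rot": [0, 0, 0]},
    {"xyz": [0, 0, 12.4], "rot": [0, 0, 0]}
  ],
  "grip": 1
}}

```text
t: 14.4
tool_pos: [0.5178, -0.3426, 0.2387]
orientation: [-2.278, 2.161, -0.016]
force: [0.6, 0.1, -0.0]
opening: 0.0929
```

```bash
python3 - <<'E'
from h import *
b=read_camera('side')[:,:,::-1];cv2.imwrite('pics/c7.png',b)
E
```

```text
(no output)
```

View pics/c7.png

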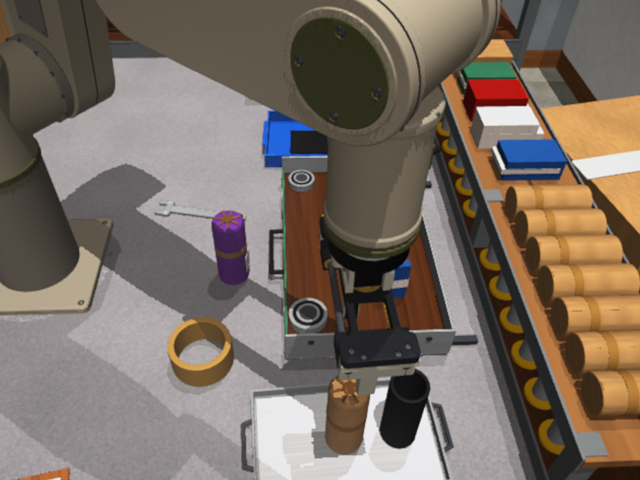

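Call:
{"fn": "carry_out", "kwargs": {
  "steps": [
    {"xyz": [0, 3, 0], "rot": [0, 0, 8]},
    {"xyz": [0.2, 7.5, 0], "rot": [0, 0, 16]},
    {"xyz": [0.3, 12, 0], "rot": [0, 0, 24]},
    {"xyz": [0.5, 16.5, 0], "rot": [0, 0, 32]},
    {"xyz": [0.6, 21, 0], "rot": [0, 0, 40]},
    {"xyz": [0.8, 25.5, 0], "rot": [0, 0, 48]},
    {"xyz": [1, 30, 0], "rot": [0, 0, 56]},
    {"xyz": [1.1, 34, 0], "rot": [0, 0, 64]},
    {"xyz": [1.2, 37.5, 0], "rot": [0, 0, 72]},
    {"xyz": [1.3, 39.5, 0], "rot": [0, 0, 80]}
  ]
}}

```text
t: 15.45
tool_pos: [0.5274, 0.0569, 0.23]
orientation: [-3.136, 0.179, 0.004]
force: [0.9, -0.8, 0.2]
opening: 0.0929
```

Call:
{"fn": "carry_out", "kwargs": {
  "steps": [
    {"xyz": [0, 1, 0], "rot": [0, 0, 7]},
    {"xyz": [0, 1, 0], "rot": [0, 0, 7]},
    {"xyz": [0, 1, 0], "rot": [0, 0, 7]},
    {"xyz": [0, 1, 0], "rot": [0, 0, 7]},
    {"xyz": [0, 1, 0], "rot": [0, 0, 7]}
  ]
}}

```text
t: 15.95
tool_pos: [0.5284, 0.0634, 0.2314]
orientation: [3.141, -0.004, -0.0]
force: [-1.3, -0.0, 0.5]
opening: 0.0929
```

```bash
python3 - <<'E'
from h import *
b=read_camera('top')[:,:,::-1];cv2.imwrite('pics/c8.png',b)
b=read_camera('side')[:,:,::-1];cv2.imwrite('pics/c9.png',b[140:380,250:480])
E
```

```text
(no output)
```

View pics/c9.png

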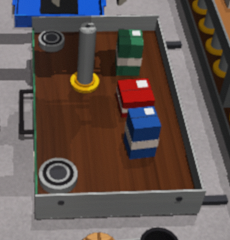

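```bash
python3 - <<'E'
from h import *
b=cv2.imread('pics/c9.png');h=cv2.cvtColor(b,cv2.COLOR_BGR2HSV)
k=cv2.inRange(h,(20,120,100),(36,255,255));k[:,:50]=0;k[:,115:]=0;k[:55]=0;k[110:]=0
x,y,w,hh=cv2.boundingRect(k);print(x,y,w,hh); u,v=250+x+(w-1)/2,140+y+(hh-1)/2;print(ray('side',u,v,.034))
cv2.imwrite('pics/c10.png',cv2.resize(b,None,fx=2.4,fy=2.4))
a=cv2.imread('pics/side0.png')
E
```

```text
70 73 30 20
[0.5291805 0.0622537 0.034    ]
```

View pics/c10.png

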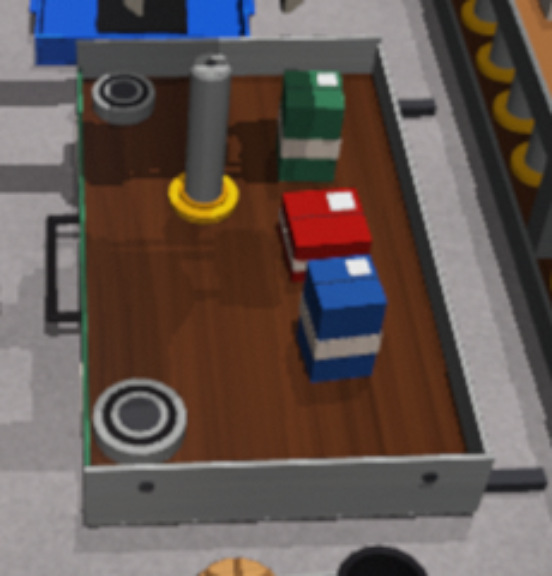

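The pin is untouched at about (0.529, 0.063). Nothing else on the shelf has moved. Descending to grip it.

Call:
{"fn": "carry_out", "kwargs": {
  "steps": [
    {"xyz": [0, 0, -4], "rot": [0, 0, 0]},
    {"xyz": [0, 0, -8], "rot": [0, 0, 0]},
    {"xyz": [0, 0, -9.6], "rot": [0, 0, 0]},
    {"xyz": [0, 0, -9.6], "rot": [0, 0, 0]},
    {"xyz": [0, 0, -9.6], "rot": [0, 0, 0]}
  ]
}}

```text
t: 16.55
tool_pos: [0.5287, 0.064, 0.1362]
orientation: [-3.142, 0.001, -0.0]
force: [1.3, -1.0, -0.3]
opening: 0.0929
```

Call:
{"fn": "carry_out", "kwargs": {
  "steps": [
    {"xyz": [0, 0, 0], "rot": [0, 0, 0]},
    {"xyz": [0, 0, 0], "rot": [0, 0, 0]},
    {"xyz": [0, 0, 0], "rot": [0, 0, 0]},
    {"xyz": [0, 0, 0], "rot": [0, 0, 0]},
    {"xyz": [0, 0, 0], "rot": [0, 0, 0]},
    {"xyz": [0, 0, 0], "rot": [0, 0, 0]},
    {"xyz": [0, 0, 0], "rot": [0, 0, 0]},
    {"xyz": [0, 0, 0], "rot": [0, 0, 0]},
    {"xyz": [0, 0, 0], "rot": [0, 0, 0]},
    {"xyz": [0, 0, 0], "rot": [0, 0, 0]}
  ],
  "grip": 0,
  "force": 35
}}

```text
t: 17.55
tool_pos: [0.5286, 0.0642, 0.1356]
orientation: [-3.142, -0.0, -0.001]
force: [1.4, 0.1, -1.4]
opening: 0.0292
```

Call:
{"fn": "carry_out", "kwargs": {
  "steps": [
    {"xyz": [0, 0, 1.5], "rot": [0, 0, 0]},
    {"xyz": [0, 0, 4], "rot": [0, 0, 0]},
    {"xyz": [0, 0, 7], "rot": [0, 0, 0]},
    {"xyz": [0, 0, 8], "rot": [0, 0, 0]},
    {"xyz": [-1, -2, 8], "rot": [0, 0, -8]},
    {"xyz": [-2, -5.5, 8], "rot": [0, 0, -16]},
    {"xyz": [-3, -10, 8], "rot": [0, 0, -24]},
    {"xyz": [-4, -14.5, 8], "rot": [0, 0, -32]},
    {"xyz": [-5, -19, 8], "rot": [0, 0, -40]},
    {"xyz": [-6, -23.5, 8], "rot": [0, 0, -48]}
  ]
}}

```text
t: 18.55
tool_pos: [0.4669, -0.172, 0.2145]
orientation: [-2.867, 1.285, 0.003]
force: [0.6, 0.0, -8.4]
opening: 0.0298
```

Call:
{"fn": "carry_out", "kwargs": {
  "steps": [
    {"xyz": [-1, -4.5, 0], "rot": [0, 0, -8]},
    {"xyz": [-2, -9, 0], "rot": [0, 0, -16]},
    {"xyz": [-2.6, -13, 0], "rot": [0, 0, -24]},
    {"xyz": [-2.8, -16, 0], "rot": [0, 0, -32]},
    {"xyz": [-2.8, -17.4, 0], "rot": [0, 0, -39]},
    {"xyz": [-2.8, -17.4, 0], "rot": [0, 0, -39]},
    {"xyz": [-2.8, -17.4, -2], "rot": [0, 0, -39]},
    {"xyz": [-2.8, -17.4, -5], "rot": [0, 0, -39]},
    {"xyz": [-2.8, -17.4, -8], "rot": [0, 0, -39]},
    {"xyz": [-2.8, -17.4, -9], "rot": [0, 0, -39]}
  ]
}}

```text
t: 19.55
tool_pos: [0.4381, -0.3417, 0.1207]
orientation: [-2.282, 2.159, 0.013]
force: [-2.0, 0.4, -9.0]
opening: 0.0295
```

Call:
{"fn": "carry_out", "kwargs": {
  "steps": [
    {"xyz": [0, 0, -0.5], "rot": [0, 0, 0]},
    {"xyz": [0, 0, -1], "rot": [0, 0, 0]},
    {"xyz": [0, 0, -1.5], "rot": [0, 0, 0]},
    {"xyz": [0, 0, -1.5], "rot": [0, 0, 0]},
    {"xyz": [0, 0, -1.5], "rot": [0, 0, 0]}
  ]
}}

```text
t: 20.05
tool_pos: [0.4408, -0.3451, 0.1114]
orientation: [2.279, -2.162, 0.002]
force: [0.2, 0.2, -9.3]
opening: 0.0294
```

Call:
{"fn": "carry_out", "kwargs": {
  "steps": [
    {"xyz": [0, 0, -0.2], "rot": [0, 0, 0]},
    {"xyz": [0, 0, -0.3], "rot": [0, 0, 0]},
    {"xyz": [0, 0, -0.3], "rot": [0, 0, 0]},
    {"xyz": [0, 0, -0.3], "rot": [0, 0, 0]}
  ]
}}

```text
t: 20.45
tool_pos: [0.441, -0.3453, 0.1087]
orientation: [-2.279, 2.162, -0.003]
force: [0.8, 0.7, -0.2]
opening: 0.0296
```

Contact; release and rise.

Call:
{"fn": "carry_out", "kwargs": {
  "steps": [
    {"xyz": [0, 0, 0], "rot": [0, 0, 0]},
    {"xyz": [0, 0, 0], "rot": [0, 0, 0]},
    {"xyz": [0, 0, 0], "rot": [0, 0, 0]},
    {"xyz": [0, 0, 0], "rot": [0, 0, 0]},
    {"xyz": [0, 0, 0], "rot": [0, 0, 0]},
    {"xyz": [0, 0, 2], "rot": [0, 0, 0]},
    {"xyz": [0, 0, 5], "rot": [0, 0, 0]},
    {"xyz": [0, 0, 9], "rot": [0, 0, 0]},
    {"xyz": [0, 0, 12.4], "rot": [0, 0, 0]},
    {"xyz": [0, 0, 12.4], "rot": [0, 0, 0]}
  ],
  "grip": 1
}}

```text
t: 21.45
tool_pos: [0.4427, -0.3468, 0.2382]
orientation: [-2.279, 2.162, -0.016]
force: [-0.4, 0.2, 0.1]
opening: 0.0925
```

```bash
python3 - <<'E'
from h import *
b=read_camera('side')[:,:,::-1];cv2.imwrite('pics/d1.png',b)
E
```

```text
(no output)
```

View pics/d1.png

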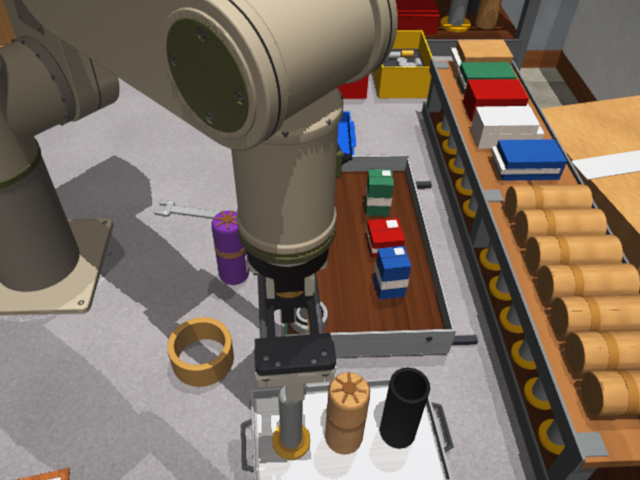

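Call:
{"fn": "carry_out", "kwargs": {
  "steps": [
    {"xyz": [0.5, 3, 0], "rot": [0, 0, 8]},
    {"xyz": [2, 7, 0], "rot": [0, 0, 16]},
    {"xyz": [4, 11, 0], "rot": [0, 0, 24]},
    {"xyz": [6, 15, 0], "rot": [0, 0, 32]},
    {"xyz": [8, 19, 0], "rot": [0, 0, 40]},
    {"xyz": [10, 23, 0], "rot": [0, 0, 48]},
    {"xyz": [12, 27, 0], "rot": [0, 0, 56]},
    {"xyz": [14, 31, 0], "rot": [0, 0, 64]},
    {"xyz": [16, 34, 0], "rot": [0, 0, 72]},
    {"xyz": [17.2, 34.8, 0], "rot": [0, 0, 80]}
  ],
  "grip": 0.78
}}

```text
t: 22.5
tool_pos: [0.6125, 0.0069, 0.2294]
orientation: [-3.136, 0.177, 0.004]
force: [-0.2, -0.8, 0.3]
opening: 0.0728
```

Call:
{"fn": "carry_out", "kwargs": {
  "steps": [
    {"xyz": [0, 0, 0], "rot": [0, 0, 8]},
    {"xyz": [0, 0, 0], "rot": [0, 0, 11]},
    {"xyz": [0, 0, -4], "rot": [0, 0, 11]},
    {"xyz": [0, 0, -8], "rot": [0, 0, 11]},
    {"xyz": [0, 0, -8], "rot": [0, 0, 11]},
    {"xyz": [0, 0, -8], "rot": [0, 0, 11]},
    {"xyz": [0, 0, -8], "rot": [0, 0, 11]}
  ]
}}

```text
t: 23.2
tool_pos: [0.6135, 0.0031, 0.1537]
orientation: [3.139, 0.11, 0.004]
force: [1.1, -0.8, -0.1]
opening: 0.0725
```

```bash
python3 - <<'E'
from h import *
s=read_state();print(s['tool_pos'],s['orientation'],s['opening'])
b=read_camera('side')[:,:,::-1];cv2.imwrite('pics/d2.png',cv2.resize(b[140:370,260:470],None,fx=2.5,fy=2.5))
T=s['tool_pos']
for z in(.1325-.017,.041):
  for dx in(-.036,.036): print([round(float(w),1) for w in (np.array(proj('side',(T[0]+dx,T[1],z)))-[260,140])*2.5])
E
```

```text
[0.61350185 0.0031282  0.15372918] [3.13940845 0.10994378 0.0038462 ] 0.07247978471277419
[268.6, 179.4]
[373.8, 177.5]
[259.8, 255.5]
[359.6, 253.5]
```

View pics/d2.png

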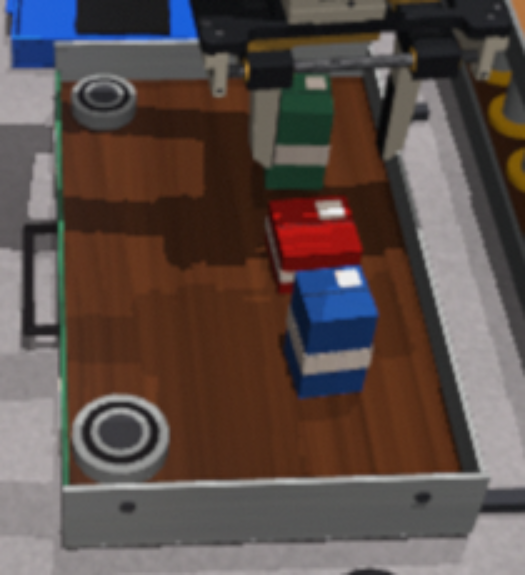

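Call:
{"fn": "carry_out", "kwargs": {
  "steps": [
    {"xyz": [0, 0, -3], "rot": [0, 0, 0]},
    {"xyz": [0, 0, -6], "rot": [0, 0, 0]},
    {"xyz": [0, 0, -8.5], "rot": [0, 0, 0]},
    {"xyz": [0, 0, -9.5], "rot": [0, 0, 0]},
    {"xyz": [0, 0, -9.5], "rot": [0, 0, 0]},
    {"xyz": [0, 0, -9.5], "rot": [0, 0, 0]}
  ]
}}

```text
t: 23.85
tool_pos: [0.6138, 0.0031, 0.0587]
orientation: [3.139, 0.11, 0.004]
force: [0.6, -1.2, 0.0]
opening: 0.0725
```

Call:
{"fn": "carry_out", "kwargs": {
  "steps": [
    {"xyz": [0, 0, 0], "rot": [0, 0, 0]},
    {"xyz": [0, 0, 0], "rot": [0, 0, 0]},
    {"xyz": [0, 0, 0], "rot": [0, 0, 0]},
    {"xyz": [0, 0, 0], "rot": [0, 0, 0]},
    {"xyz": [0, 0, 0], "rot": [0, 0, 0]},
    {"xyz": [0, 0, 0], "rot": [0, 0, 0]}
  ],
  "grip": 0,
  "force": 20
}}

```text
t: 24.45
tool_pos: [0.6137, 0.0031, 0.0582]
orientation: [3.139, 0.11, 0.004]
force: [0.2, 0.1, 6.5]
opening: 0.056
```

Call:
{"fn": "carry_out", "kwargs": {
  "steps": [
    {"xyz": [0, 0, 1.5], "rot": [0, 0, 0]},
    {"xyz": [0, 0, 5], "rot": [0, 0, 0]},
    {"xyz": [0, 0, 9.5], "rot": [0, 0, 0]},
    {"xyz": [0, 0, 13], "rot": [0, 0, 0]},
    {"xyz": [-0.5, 1.5, 13], "rot": [0, 0, 0]},
    {"xyz": [-2, 5, 13], "rot": [0, 0, 0]},
    {"xyz": [-3.5, 9, 13], "rot": [0, 0, -1]},
    {"xyz": [-5, 13, 13], "rot": [0, 0, -2]},
    {"xyz": [-6.5, 17, 13], "rot": [0, 0, -3]},
    {"xyz": [-8, 21, 13], "rot": [0, 0, -4]}
  ]
}}

```text
t: 25.45
tool_pos: [0.53, 0.2148, 0.1849]
orientation: [3.141, -0.001, -0.005]
force: [1.3, 0.3, -3.3]
opening: 0.0559
```

Call:
{"fn": "carry_out", "kwargs": {
  "steps": [
    {"xyz": [-1.4, 4.5, 0], "rot": [0, 0, -1]},
    {"xyz": [-2.8, 9, 0], "rot": [0, 0, -1.6]},
    {"xyz": [-3.8, 12, 0], "rot": [0, 0, -1.6]},
    {"xyz": [-4.1, 13.5, 0], "rot": [0, 0, -1.6]},
    {"xyz": [-4.1, 13.5, -3], "rot": [0, 0, -1.6]},
    {"xyz": [-4.1, 13.5, -7], "rot": [0, 0, -1.6]},
    {"xyz": [-4.1, 13.5, -10], "rot": [0, 0, -1.6]},
    {"xyz": [-4.1, 13.5, -12], "rot": [0, 0, -1.6]},
    {"xyz": [-4.1, 13.5, -12], "rot": [0, 0, -1.6]},
    {"xyz": [-4.1, 13.5, -12], "rot": [0, 0, -1.6]}
  ]
}}

```text
t: 26.45
tool_pos: [0.4908, 0.3476, 0.0661]
orientation: [3.14, -0.044, -0.003]
force: [0.4, 0.7, -3.4]
opening: 0.0557
```

Call:
{"fn": "carry_out", "kwargs": {
  "steps": [
    {"xyz": [0, 0, 0], "rot": [0, 0, 0]},
    {"xyz": [0, 0, 0], "rot": [0, 0, 0]}
  ]
}}

```text
t: 26.65
tool_pos: [0.4926, 0.3488, 0.0686]
orientation: [-3.14, 0.044, -0.004]
force: [0.6, 0.3, -3.3]
opening: 0.056
```

```bash
python3 - <<'E'
from h import *
s=read_state();print(s['tool_pos'],s['orientation'],s['opening'],s['force'])
b=read_camera('top')[:,:,::-1];cv2.imwrite('pics/d3.png',b)
E
```

```text
[0.49264251 0.34880742 0.06862375] [-3.1397171   0.04366542 -0.00413926] 0.055970515821582495 [ 0.55974143  0.25450218 -3.25239467]
```

View pics/d3.png

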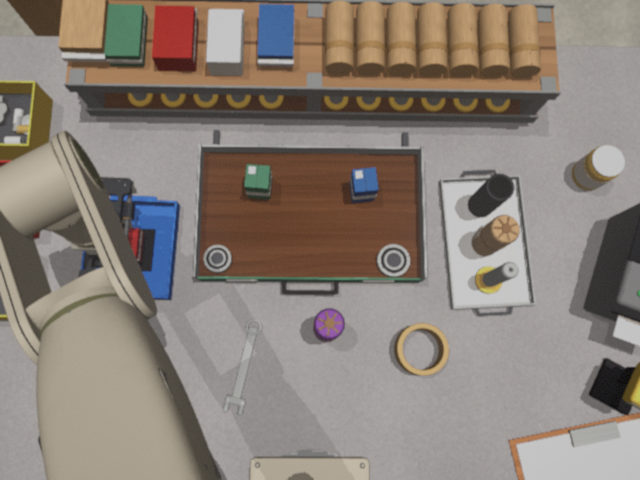

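Call:
{"fn": "carry_out", "kwargs": {
  "steps": [
    {"xyz": [0, 0, -1.5], "rot": [0, 0, 0]},
    {"xyz": [0, 0, -2.7], "rot": [0, 0, 0]},
    {"xyz": [0, 0, -3], "rot": [0, 0, 0]},
    {"xyz": [0, 0, -3], "rot": [0, 0, 0]},
    {"xyz": [0, 0, -3], "rot": [0, 0, 0]}
  ]
}}

```text
t: 27.2
tool_pos: [0.491, 0.348, 0.0358]
orientation: [3.141, -0.043, -0.002]
force: [-0.6, 0.1, -3.3]
opening: 0.0561
```

Call:
{"fn": "carry_out", "kwargs": {
  "steps": [
    {"xyz": [0, 0, -0.1], "rot": [0, 0, 0]},
    {"xyz": [0, 0, -0.2], "rot": [0, 0, 0]},
    {"xyz": [0, 0, -0.2], "rot": [0, 0, 0]},
    {"xyz": [0, 0, -0.2], "rot": [0, 0, 0]}
  ]
}}

```text
t: 27.6
tool_pos: [0.4914, 0.3482, 0.035]
orientation: [3.141, -0.043, -0.0]
force: [-3.0, -1.3, 4.0]
opening: 0.0557
```

Call:
{"fn": "carry_out", "kwargs": {
  "steps": [
    {"xyz": [0, 0, 0], "rot": [0, 0, 0]},
    {"xyz": [0, 0, 0], "rot": [0, 0, 0]},
    {"xyz": [0, 0, 0], "rot": [0, 0, 0]},
    {"xyz": [0, 0, 0], "rot": [0, 0, 0]},
    {"xyz": [0, 0, 2], "rot": [0, 0, 0]},
    {"xyz": [0, 0, 5], "rot": [0, 0, 0]},
    {"xyz": [0, 0, 9], "rot": [0, 0, 0]},
    {"xyz": [0, 0, 14], "rot": [0, 0, 0]},
    {"xyz": [0, 0, 19], "rot": [0, 0, 0]},
    {"xyz": [0, 0, 20], "rot": [0, 0, 0]}
  ],
  "grip": 1
}}

```text
t: 28.6
tool_pos: [0.4943, 0.3499, 0.243]
orientation: [-3.135, 0.043, -0.016]
force: [-0.2, 0.2, 1.3]
opening: 0.0927
```

```bash
python3 - <<'E'
from h import *
s=read_state();print(s['tool_pos'],s['orientation'],s['opening'],s['force'])
b=read_camera('side')[:,:,::-1];cv2.imwrite('pics/d4.png',b)
E
```

```text
[0.49427771 0.349933   0.24298202] [-3.13516026  0.04333956 -0.01570057] 0.09272375604919894 [-0.18400781  0.20867875  1.2834649 ]
```

View pics/d4.png

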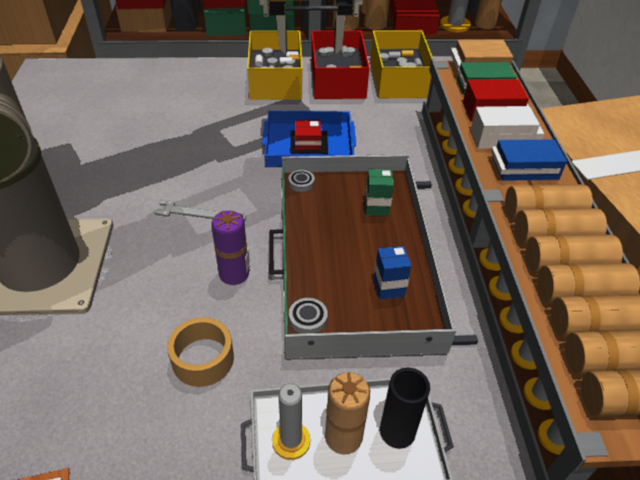

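Call:
{"fn": "carry_out", "kwargs": {
  "steps": [
    {"xyz": [-0.4, -2.5, 0], "rot": [0, 0, -8]},
    {"xyz": [-0.8, -7, 0], "rot": [0, 0, -16]},
    {"xyz": [-1.2, -11.5, 0], "rot": [0, 0, -24]},
    {"xyz": [-1.6, -16, 0], "rot": [0, 0, -32]},
    {"xyz": [-2, -20.5, 0], "rot": [0, 0, -40]},
    {"xyz": [-2.4, -25, 0], "rot": [0, 0, -48]},
    {"xyz": [-2.8, -29.5, 0], "rot": [0, 0, -56]},
    {"xyz": [-3.2, -34, 0], "rot": [0, 0, -64]},
    {"xyz": [-3.5, -38.5, 0], "rot": [0, 0, -72]},
    {"xyz": [-3.8, -43, 0], "rot": [0, 0, -80]}
  ]
}}

```text
t: 29.65
tool_pos: [0.4523, -0.0833, 0.2329]
orientation: [2.372, -2.059, -0.003]
force: [1.8, 0.1, 0.3]
opening: 0.0927
```

Call:
{"fn": "carry_out", "kwargs": {
  "steps": [
    {"xyz": [-0.2, -4.5, 0], "rot": [0, 0, -5.4]},
    {"xyz": [-0.4, -9, 0], "rot": [0, 0, -5.4]},
    {"xyz": [-0.6, -13.5, 0], "rot": [0, 0, -5.4]},
    {"xyz": [-0.8, -18, 0], "rot": [0, 0, -5.4]},
    {"xyz": [-1, -22, 0], "rot": [0, 0, -5.4]},
    {"xyz": [-1.2, -25, 0], "rot": [0, 0, -5.4]},
    {"xyz": [-1.2, -26.4, 0], "rot": [0, 0, -5.4]},
    {"xyz": [-1.2, -26.4, 0], "rot": [0, 0, -5.4]},
    {"xyz": [-1.2, -26.4, 0], "rot": [0, 0, -5.4]},
    {"xyz": [-1.2, -26.4, 0], "rot": [0, 0, -5.4]}
  ]
}}

```text
t: 30.65
tool_pos: [0.4418, -0.3443, 0.2344]
orientation: [-2.28, 2.16, 0.001]
force: [-0.4, -0.1, -0.2]
opening: 0.0928
```

```bash
python3 - <<'E'
from h import *
s=read_state();print(s['tool_pos'],s['orientation'],s['opening'],s['force'])
b=np.ascontiguousarray(read_camera('top')[:,:,::-1]);cv2.imwrite('pics/d5.png',b)
c=np.hstack([cv2.resize(b[185:310,70:190],None,fx=3.3,fy=3.3,interpolation=2),cv2.resize(b[185:310,430:545],None,fx=3.3,fy=3.3)]);cv2.imwrite('pics/d6.png',c)
E
```

```text
[ 0.44176376 -0.34425827  0.23436217] [-2.28039275e+00  2.16033014e+00  1.00828258e-03] 0.09279171023663169 [-0.44386226 -0.1487808  -0.20169502]
```

View pics/d6.png

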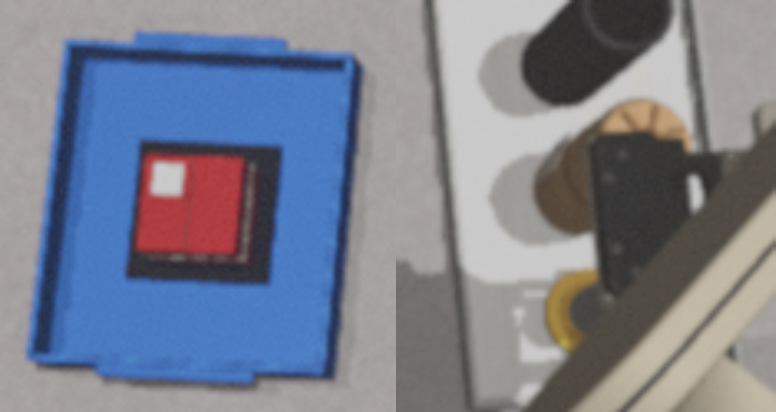

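```bash
python3 - <<'E'
from h import *
P=np.array([ray('top',x/3.3+70,y/3.3+185,.047)[:2] for x,y in [(145,155),(247,156),(240,255),(136,250)]]);e=np.roll(P,-1,0)-P
print(P.mean(0),np.linalg.norm(e,axis=1),np.degrees(np.arctan2(e[:,1],e[:,0])))
E
```

```text
[0.49031234 0.34609572] [0.05812567 0.05753465 0.05889725 0.05520172] [-89.83191172 179.68764652  87.88711097  -1.08516441]
```

Call:
{"fn": "carry_out", "kwargs": {
  "steps": [
    {"xyz": [-0.1, -0.1, -4], "rot": [0, 0, 0]},
    {"xyz": [-0.1, -0.1, -8], "rot": [0, 0, 0]},
    {"xyz": [-0.1, -0.1, -11.5], "rot": [0, 0, 0]},
    {"xyz": [-0.1, -0.1, -12.5], "rot": [0, 0, 0]},
    {"xyz": [-0.1, -0.1, -12.5], "rot": [0, 0, 0]},
    {"xyz": [-0.1, -0.1, -12.5], "rot": [0, 0, 0]}
  ]
}}

```text
t: 31.3
tool_pos: [0.4415, -0.3472, 0.1117]
orientation: [-2.28, 2.161, -0.004]
force: [0.8, -0.2, 0.8]
opening: 0.0929
```

Call:
{"fn": "carry_out", "kwargs": {
  "steps": [
    {"xyz": [0, 0.1, -0.1], "rot": [0, 0, 0]},
    {"xyz": [0, 0.1, -0.1], "rot": [0, 0, 0]},
    {"xyz": [0, 0.1, -0.1], "rot": [0, 0, 0]},
    {"xyz": [0, 0.1, -0.1], "rot": [0, 0, 0]},
    {"xyz": [0, 0.1, -0.1], "rot": [0, 0, 0]},
    {"xyz": [0, 0.1, -0.1], "rot": [0, 0, 0]},
    {"xyz": [0, 0.1, -0.1], "rot": [0, 0, 0]},
    {"xyz": [0, 0.1, -0.1], "rot": [0, 0, 0]},
    {"xyz": [0, 0.1, -0.1], "rot": [0, 0, 0]},
    {"xyz": [0, 0.1, -0.1], "rot": [0, 0, 0]}
  ],
  "grip": 0,
  "force": 35
}}

```text
t: 32.3
tool_pos: [0.4404, -0.3457, 0.1086]
orientation: [-2.279, 2.162, 0.0]
force: [0.5, -0.2, 0.7]
opening: 0.0293
```

Call:
{"fn": "carry_out", "kwargs": {
  "steps": [
    {"xyz": [0, 0, 1.5], "rot": [0, 0, 0]},
    {"xyz": [0, 0, 5], "rot": [0, 0, 0]},
    {"xyz": [0, 0, 9], "rot": [0, 0, 0]},
    {"xyz": [0, 0, 11], "rot": [0, 0, 0]},
    {"xyz": [0, 2, 11], "rot": [0, 0, 8]},
    {"xyz": [0, 5.5, 11], "rot": [0, 0, 16]},
    {"xyz": [0.5, 10, 11], "rot": [0, 0, 24]},
    {"xyz": [2, 14.5, 11], "rot": [0, 0, 32]},
    {"xyz": [3.5, 19, 11], "rot": [0, 0, 40]},
    {"xyz": [5, 23.5, 11], "rot": [0, 0, 48]}
  ]
}}

```text
t: 33.3
tool_pos: [0.4898, -0.1088, 0.2183]
orientation: [2.964, -1.041, -0.002]
force: [1.4, 0.6, -9.2]
opening: 0.0296
```

Call:
{"fn": "carry_out", "kwargs": {
  "steps": [
    {"xyz": [1.2, 4.5, 0], "rot": [0, 0, 8]},
    {"xyz": [2.4, 9, 0], "rot": [0, 0, 16]},
    {"xyz": [3.2, 13, 0], "rot": [0, 0, 24]},
    {"xyz": [3.8, 16, 0], "rot": [0, 0, 32]},
    {"xyz": [3.8, 17.4, 0], "rot": [0, 0, 39]},
    {"xyz": [3.8, 17.4, 0], "rot": [0, 0, 39]},
    {"xyz": [3.8, 17.4, -2], "rot": [0, 0, 39]},
    {"xyz": [3.8, 17.4, -5], "rot": [0, 0, 39]},
    {"xyz": [3.8, 17.4, -6.5], "rot": [0, 0, 39]},
    {"xyz": [3.8, 17.4, -7], "rot": [0, 0, 39]}
  ]
}}

```text
t: 34.3
tool_pos: [0.5262, 0.0626, 0.1459]
orientation: [3.141, -0.002, -0.009]
force: [-1.3, 0.1, -9.0]
opening: 0.0295
```

Call:
{"fn": "carry_out", "kwargs": {
  "steps": [
    {"xyz": [0, 0, 0], "rot": [0, 0, 0]},
    {"xyz": [0, 0, -0.5], "rot": [0, 0, 0]},
    {"xyz": [0, 0, -1], "rot": [0, 0, 0]},
    {"xyz": [0, 0, -1], "rot": [0, 0, 0]},
    {"xyz": [0, 0, -1], "rot": [0, 0, 0]}
  ]
}}

```text
t: 34.8
tool_pos: [0.5285, 0.0632, 0.1389]
orientation: [3.142, 0.0, 0.0]
force: [-0.3, 0.1, -9.2]
opening: 0.0296
```

Call:
{"fn": "carry_out", "kwargs": {
  "steps": [
    {"xyz": [0, 0.1, -0.15], "rot": [0, 0, 0]},
    {"xyz": [0, 0.1, -0.3], "rot": [0, 0, 0]},
    {"xyz": [0, 0.1, -0.3], "rot": [0, 0, 0]},
    {"xyz": [0, 0.1, -0.3], "rot": [0, 0, 0]}
  ]
}}

```text
t: 35.2
tool_pos: [0.5284, 0.0643, 0.1356]
orientation: [3.142, 0.001, -0.0]
force: [0.8, -0.5, -9.6]
opening: 0.0295
```

Call:
{"fn": "carry_out", "kwargs": {
  "steps": [
    {"xyz": [0, 0, -0.1], "rot": [0, 0, 0]},
    {"xyz": [0, 0, -0.1], "rot": [0, 0, 0]},
    {"xyz": [0, 0, -0.1], "rot": [0, 0, 0]}
  ]
}}

```text
t: 35.5
tool_pos: [0.5286, 0.0642, 0.1355]
orientation: [-3.142, -0.0, -0.001]
force: [-5.6, -0.9, 3.2]
opening: 0.0296
```

Contact. Release, rise and look.

Call:
{"fn": "carry_out", "kwargs": {
  "steps": [
    {"xyz": [0, 0, 0], "rot": [0, 0, 0]},
    {"xyz": [0, 0, 0], "rot": [0, 0, 0]},
    {"xyz": [0, 0, 0], "rot": [0, 0, 0]},
    {"xyz": [0, 0, 0], "rot": [0, 0, 0]},
    {"xyz": [0, 0, 0], "rot": [0, 0, 0]},
    {"xyz": [0, 0, 2], "rot": [0, 0, 0]},
    {"xyz": [0, 0, 5], "rot": [0, 0, 0]},
    {"xyz": [0, 0, 9], "rot": [0, 0, 0]},
    {"xyz": [0, 0, 9.6], "rot": [0, 0, 0]},
    {"xyz": [0, 0, 9.6], "rot": [0, 0, 0]}
  ],
  "grip": 1
}}

```text
t: 36.5
tool_pos: [0.5297, 0.0643, 0.2327]
orientation: [-3.141, -0.0, -0.006]
force: [0.1, 0.6, -1.7]
opening: 0.0928
```

```bash
python3 - <<'E'
from h import *
s=read_state();print(s['tool_pos'],s['orientation'],s['opening'],s['force'])
b=np.ascontiguousarray(read_camera('side')[:,:,::-1]);cv2.imwrite('pics/e1.png',b)
E
```

```text
[0.52969024 0.06427295 0.2326528 ] [-3.14144963e+00 -3.88746143e-04 -6.38376811e-03] 0.09277318078093086 [ 0.10811204  0.61913499 -1.73055699]
```

View pics/e1.png

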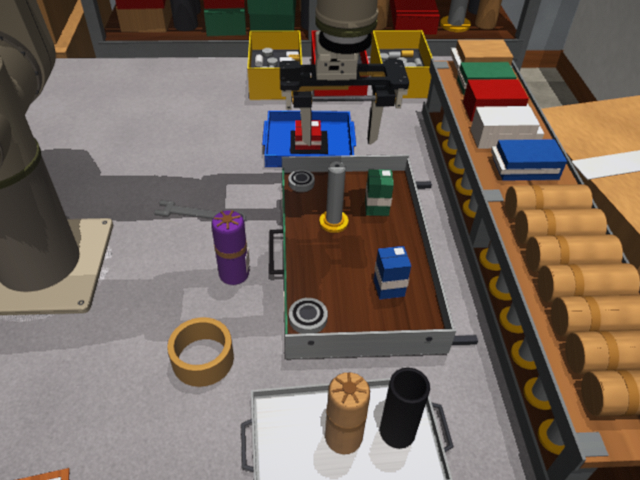

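Call:
{"fn": "carry_out", "kwargs": {
  "steps": [
    {"xyz": [0, -3, 0], "rot": [0, 0, -8]},
    {"xyz": [-0.2, -7.5, 0], "rot": [0, 0, -16]},
    {"xyz": [-0.3, -12, 0], "rot": [0, 0, -24]},
    {"xyz": [-0.5, -16.5, 0], "rot": [0, 0, -32]},
    {"xyz": [-0.6, -21, 0], "rot": [0, 0, -40]},
    {"xyz": [-0.8, -25.5, 0], "rot": [0, 0, -48]},
    {"xyz": [-1, -30, 0], "rot": [0, 0, -56]},
    {"xyz": [-1.1, -34, 0], "rot": [0, 0, -64]},
    {"xyz": [-1.2, -37.5, 0], "rot": [0, 0, -72]},
    {"xyz": [-1.3, -39.5, 0], "rot": [0, 0, -80]}
  ]
}}

```text
t: 37.55
tool_pos: [0.5138, -0.3329, 0.2276]
orientation: [2.398, -2.028, -0.006]
force: [-0.3, 1.1, 0.3]
opening: 0.0933
```

Call:
{"fn": "carry_out", "kwargs": {
  "steps": [
    {"xyz": [0, -1, 0], "rot": [0, 0, -7]},
    {"xyz": [0, -1, 0], "rot": [0, 0, -7]},
    {"xyz": [0, -1, 0], "rot": [0, 0, -7]},
    {"xyz": [0, -1, 0], "rot": [0, 0, -7]},
    {"xyz": [0, -1, 0], "rot": [0, 0, -7]}
  ]
}}

```text
t: 38.05
tool_pos: [0.5156, -0.3398, 0.2304]
orientation: [-2.282, 2.159, 0.001]
force: [0.7, -0.6, -0.7]
opening: 0.0931
```

Call:
{"fn": "carry_out", "kwargs": {
  "steps": [
    {"xyz": [0, -0.1, -4], "rot": [0, 0, 0]},
    {"xyz": [0, -0.1, -8], "rot": [0, 0, 0]},
    {"xyz": [0, -0.1, -11.5], "rot": [0, 0, 0]},
    {"xyz": [0, -0.1, -12.2], "rot": [0, 0, 0]},
    {"xyz": [0, -0.1, -12.2], "rot": [0, 0, 0]},
    {"xyz": [0, -0.1, -12.2], "rot": [0, 0, 0]}
  ]
}}

```text
t: 38.65
tool_pos: [0.5166, -0.3424, 0.111]
orientation: [-2.28, 2.161, -0.005]
force: [0.2, -0.1, 0.5]
opening: 0.0928
```

Call:
{"fn": "carry_out", "kwargs": {
  "steps": [
    {"xyz": [0, 0, 0], "rot": [0, 0, 0]},
    {"xyz": [0, 0, 0], "rot": [0, 0, 0]},
    {"xyz": [0, 0, 0], "rot": [0, 0, 0]},
    {"xyz": [0, 0, 0], "rot": [0, 0, 0]},
    {"xyz": [0, 0, 0], "rot": [0, 0, 0]},
    {"xyz": [0, 0, 0], "rot": [0, 0, 0]},
    {"xyz": [0, 0, 0], "rot": [0, 0, 0]},
    {"xyz": [0, 0, 0], "rot": [0, 0, 0]}
  ],
  "grip": 0,
  "force": 30
}}

```text
t: 39.45
tool_pos: [0.5154, -0.3418, 0.1087]
orientation: [2.279, -2.162, -0.0]
force: [-0.5, 0.8, 1.0]
opening: 0.0531
```

Call:
{"fn": "carry_out", "kwargs": {
  "steps": [
    {"xyz": [0, 0, 1.5], "rot": [0, 0, 0]},
    {"xyz": [0, 0, 5], "rot": [0, 0, 0]},
    {"xyz": [0, 0, 9], "rot": [0, 0, 0]},
    {"xyz": [0, 0, 11], "rot": [0, 0, 0]},
    {"xyz": [0, 2, 11], "rot": [0, 0, 8]},
    {"xyz": [0, 5, 11], "rot": [0, 0, 16]},
    {"xyz": [0.2, 9, 11], "rot": [0, 0, 24]},
    {"xyz": [0.4, 13, 11], "rot": [0, 0, 32]},
    {"xyz": [0.7, 17, 11], "rot": [0, 0, 40]},
    {"xyz": [1, 21, 11], "rot": [0, 0, 48]}
  ]
}}

```text
t: 40.45
tool_pos: [0.5247, -0.1301, 0.2186]
orientation: [-2.964, 1.04, 0.002]
force: [0.6, 0.2, -6.1]
opening: 0.0534
```

Call:
{"fn": "carry_out", "kwargs": {
  "steps": [
    {"xyz": [0.3, 4, 0], "rot": [0, 0, 8]},
    {"xyz": [0.5, 8, 0], "rot": [0, 0, 16]},
    {"xyz": [0.7, 11, 0], "rot": [0, 0, 24]},
    {"xyz": [0.7, 13, 0], "rot": [0, 0, 32]},
    {"xyz": [0.7, 13, 0], "rot": [0, 0, 39]},
    {"xyz": [0.7, 13, 0], "rot": [0, 0, 39]},
    {"xyz": [0.7, 13, -2], "rot": [0, 0, 39]},
    {"xyz": [0.7, 13, -5], "rot": [0, 0, 39]},
    {"xyz": [0.7, 13, -6.5], "rot": [0, 0, 39]},
    {"xyz": [0.7, 13, -7], "rot": [0, 0, 39]}
  ]
}}

```text
t: 41.45
tool_pos: [0.5306, -0.0021, 0.1462]
orientation: [-3.141, 0.004, 0.007]
force: [-0.7, 0.1, -5.5]
opening: 0.053
```

Call:
{"fn": "carry_out", "kwargs": {
  "steps": [
    {"xyz": [0, 0, 0], "rot": [0, 0, 0]},
    {"xyz": [0, 0, -0.5], "rot": [0, 0, 0]},
    {"xyz": [0, 0, -1], "rot": [0, 0, 0]},
    {"xyz": [0, 0, -1], "rot": [0, 0, 0]},
    {"xyz": [0, 0, -1], "rot": [0, 0, 0]}
  ]
}}

```text
t: 41.95
tool_pos: [0.5325, -0.0017, 0.1389]
orientation: [3.142, 0.0, 0.0]
force: [-0.6, 1.2, -6.0]
opening: 0.0533
```

Call:
{"fn": "carry_out", "kwargs": {
  "steps": [
    {"xyz": [0, 0, -0.15], "rot": [0, 0, 0]},
    {"xyz": [0, 0, -0.3], "rot": [0, 0, 0]},
    {"xyz": [0, 0, -0.35], "rot": [0, 0, 0]},
    {"xyz": [0, 0, -0.35], "rot": [0, 0, 0]},
    {"xyz": [0, 0, -0.35], "rot": [0, 0, 0]}
  ]
}}

```text
t: 42.45
tool_pos: [0.5327, -0.0018, 0.1357]
orientation: [3.142, 0.0, 0.001]
force: [-1.9, -0.4, 1.3]
opening: 0.0534
```

Contact; release and rise.

Call:
{"fn": "carry_out", "kwargs": {
  "steps": [
    {"xyz": [0, 0, 0], "rot": [0, 0, 0]},
    {"xyz": [0, 0, 0], "rot": [0, 0, 0]},
    {"xyz": [0, 0, 0], "rot": [0, 0, 0]},
    {"xyz": [0, 0, 0], "rot": [0, 0, 0]},
    {"xyz": [0, 0, 0], "rot": [0, 0, 0]},
    {"xyz": [0, 0, 2], "rot": [0, 0, 0]},
    {"xyz": [0, 0, 5], "rot": [0, 0, 0]},
    {"xyz": [0, 0, 9], "rot": [0, 0, 0]},
    {"xyz": [0, 0, 9.6], "rot": [0, 0, 0]},
    {"xyz": [0, 0, 9.6], "rot": [0, 0, 0]}
  ],
  "grip": 1
}}

```text
t: 43.45
tool_pos: [0.5336, -0.0019, 0.2332]
orientation: [3.141, 0.0, 0.006]
force: [0.2, 0.1, -0.5]
opening: 0.0934
```

```bash
python3 - <<'E'
from h import *
b=np.ascontiguousarray(read_camera('side')[:,:,::-1]);cv2.imwrite('pics/e2.png',b)
E
```

```text
(no output)
```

View pics/e2.png

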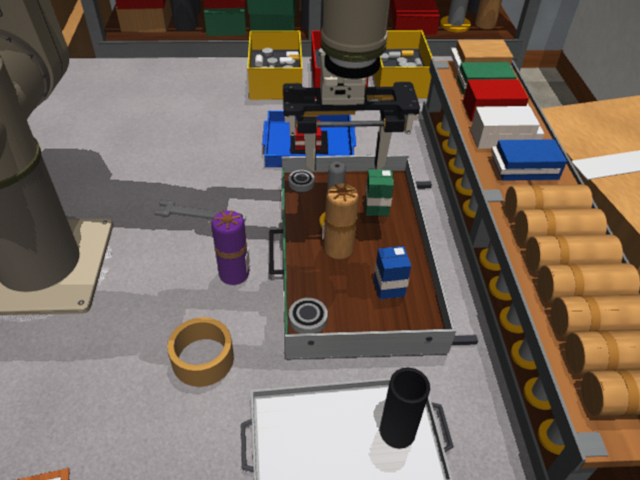

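Call:
{"fn": "carry_out", "kwargs": {
  "steps": [
    {"xyz": [0.5, -3, 0], "rot": [0, 0, -8]},
    {"xyz": [1, -7, 0], "rot": [0, 0, -16]},
    {"xyz": [2, -11.5, 0], "rot": [0, 0, -24]},
    {"xyz": [3, -16, 0], "rot": [0, 0, -32]},
    {"xyz": [4, -20.5, 0], "rot": [0, 0, -40]},
    {"xyz": [5, -25, 0], "rot": [0, 0, -48]},
    {"xyz": [5.5, -29, 0], "rot": [0, 0, -56]},
    {"xyz": [5.9, -32, 0], "rot": [0, 0, -64]},
    {"xyz": [5.9, -33.5, 0], "rot": [0, 0, -72]},
    {"xyz": [5.9, -33.5, 0], "rot": [0, 0, -80]}
  ]
}}

```text
t: 44.5
tool_pos: [0.5898, -0.3388, 0.2275]
orientation: [2.397, -2.029, -0.007]
force: [-0.4, 0.7, -0.3]
opening: 0.0929
```

Call:
{"fn": "carry_out", "kwargs": {
  "steps": [
    {"xyz": [0, 0, 0], "rot": [0, 0, -7]},
    {"xyz": [0, 0, 0], "rot": [0, 0, -7]},
    {"xyz": [0, 0, 0], "rot": [0, 0, -7]},
    {"xyz": [0, 0, 0], "rot": [0, 0, -7]}
  ]
}}

```text
t: 44.9
tool_pos: [0.5912, -0.3364, 0.2301]
orientation: [2.282, -2.158, -0.002]
force: [-0.6, 0.4, 0.1]
opening: 0.093
```

Call:
{"fn": "carry_out", "kwargs": {
  "steps": [
    {"xyz": [0, 0, -4], "rot": [0, 0, 0]},
    {"xyz": [0, 0, -8], "rot": [0, 0, 0]},
    {"xyz": [0, 0, -11.5], "rot": [0, 0, 0]},
    {"xyz": [0, 0, -12.3], "rot": [0, 0, 0]},
    {"xyz": [0, 0, -12.3], "rot": [0, 0, 0]},
    {"xyz": [0, 0, -12.3], "rot": [0, 0, 0]}
  ]
}}

```text
t: 45.5
tool_pos: [0.5925, -0.3374, 0.1105]
orientation: [-2.28, 2.161, -0.004]
force: [-0.0, 0.4, -0.6]
opening: 0.0929
```

Call:
{"fn": "carry_out", "kwargs": {
  "steps": [
    {"xyz": [0, 0, 0], "rot": [0, 0, 0]},
    {"xyz": [0, 0, 0], "rot": [0, 0, 0]},
    {"xyz": [0, 0, 0], "rot": [0, 0, 0]},
    {"xyz": [0, 0, 0], "rot": [0, 0, 0]},
    {"xyz": [0, 0, 0], "rot": [0, 0, 0]},
    {"xyz": [0, 0, 0], "rot": [0, 0, 0]},
    {"xyz": [0, 0, 0], "rot": [0, 0, 0]},
    {"xyz": [0, 0, 0], "rot": [0, 0, 0]}
  ],
  "grip": 0,
  "force": 35
}}

```text
t: 46.3
tool_pos: [0.5914, -0.3368, 0.1082]
orientation: [-2.279, 2.162, 0.0]
force: [-0.7, 0.2, 0.9]
opening: 0.0513
```

Call:
{"fn": "carry_out", "kwargs": {
  "steps": [
    {"xyz": [0, 0, 1.5], "rot": [0, 0, 0]},
    {"xyz": [0, 0, 5], "rot": [0, 0, 0]},
    {"xyz": [0, 0, 9], "rot": [0, 0, 0]},
    {"xyz": [0, 0, 12], "rot": [0, 0, 0]},
    {"xyz": [-0.5, 1.5, 12], "rot": [0, 0, 8]},
    {"xyz": [-1.5, 4, 12], "rot": [0, 0, 16]},
    {"xyz": [-2.7, 7, 12], "rot": [0, 0, 24]},
    {"xyz": [-3.8, 10.5, 12], "rot": [0, 0, 32]},
    {"xyz": [-4.7, 14, 12], "rot": [0, 0, 40]},
    {"xyz": [-4.9, 17, 12], "rot": [0, 0, 48]}
  ]
}}

```text
t: 47.3
tool_pos: [0.5408, -0.1649, 0.2278]
orientation: [-2.964, 1.04, 0.003]
force: [0.6, -0.2, -6.4]
opening: 0.0516
```

Call:
{"fn": "carry_out", "kwargs": {
  "steps": [
    {"xyz": [0, 3, 0], "rot": [0, 0, 8]},
    {"xyz": [0, 6, 0], "rot": [0, 0, 16]},
    {"xyz": [0, 8.5, 0], "rot": [0, 0, 24]},
    {"xyz": [0, 9.5, 0], "rot": [0, 0, 32]},
    {"xyz": [0, 9.5, 0], "rot": [0, 0, 39]},
    {"xyz": [0, 9.5, 0], "rot": [0, 0, 39]},
    {"xyz": [0, 9.5, 0], "rot": [0, 0, 39]},
    {"xyz": [0, 9.5, -3], "rot": [0, 0, 39]},
    {"xyz": [0, 9.5, -6], "rot": [0, 0, 39]},
    {"xyz": [0, 9.5, -8], "rot": [0, 0, 39]}
  ]
}}

```text
t: 48.3
tool_pos: [0.5412, -0.072, 0.1458]
orientation: [-3.141, 0.006, 0.004]
force: [-0.4, 0.9, -7.1]
opening: 0.0515
```

Call:
{"fn": "carry_out", "kwargs": {
  "steps": [
    {"xyz": [0, 0, 0], "rot": [0, 0, 0]},
    {"xyz": [0, 0, -0.5], "rot": [0, 0, 0]},
    {"xyz": [0, 0, -1], "rot": [0, 0, 0]},
    {"xyz": [0, 0, -1], "rot": [0, 0, 0]},
    {"xyz": [0, 0, -1], "rot": [0, 0, 0]}
  ]
}}

```text
t: 48.8
tool_pos: [0.5429, -0.0719, 0.139]
orientation: [3.141, -0.0, 0.002]
force: [-0.5, 0.3, -7.1]
opening: 0.0516
```

Call:
{"fn": "carry_out", "kwargs": {
  "steps": [
    {"xyz": [0, 0, -0.15], "rot": [0, 0, 0]},
    {"xyz": [0, 0, -0.3], "rot": [0, 0, 0]},
    {"xyz": [0, 0, -0.35], "rot": [0, 0, 0]},
    {"xyz": [0, 0, -0.35], "rot": [0, 0, 0]},
    {"xyz": [0, 0, -0.35], "rot": [0, 0, 0]}
  ]
}}

```text
t: 49.3
tool_pos: [0.5427, -0.0718, 0.1351]
orientation: [3.141, 0.0, 0.001]
force: [-0.8, -0.6, -0.7]
opening: 0.0514
```

Contact; release, rise, then draw the arm clear towards the side tray to look.

Call:
{"fn": "carry_out", "kwargs": {
  "steps": [
    {"xyz": [0, 0, 0], "rot": [0, 0, 0]},
    {"xyz": [0, 0, 0], "rot": [0, 0, 0]},
    {"xyz": [0, 0, 0], "rot": [0, 0, 0]},
    {"xyz": [0, 0, 0], "rot": [0, 0, 0]},
    {"xyz": [0, 0, 0], "rot": [0, 0, 0]},
    {"xyz": [0, 0, 2], "rot": [0, 0, 0]},
    {"xyz": [0, 0, 5], "rot": [0, 0, 0]},
    {"xyz": [0, 0, 9], "rot": [0, 0, 0]},
    {"xyz": [0, 0, 12], "rot": [0, 0, 0]},
    {"xyz": [0, 0, 12], "rot": [0, 0, 0]}
  ],
  "grip": 1
}}

```text
t: 50.3
tool_pos: [0.545, -0.0723, 0.2606]
orientation: [3.14, 0.0, 0.014]
force: [1.2, -1.1, -0.1]
opening: 0.0934
```

Call:
{"fn": "carry_out", "kwargs": {
  "steps": [
    {"xyz": [-1, -4, 0], "rot": [0, 0, 0]},
    {"xyz": [-3, -8, 0], "rot": [0, 0, 0]},
    {"xyz": [-5, -12, 0], "rot": [0, 0, 0]},
    {"xyz": [-7, -16, 0], "rot": [0, 0, 0]},
    {"xyz": [-9, -20, 0], "rot": [0, 0, 0]},
    {"xyz": [-11, -24, 0], "rot": [0, 0, 0]},
    {"xyz": [-13, -28, 0], "rot": [0, 0, 0]},
    {"xyz": [-14, -31, 0], "rot": [0, 0, 0]},
    {"xyz": [-14, -31, 0], "rot": [0, 0, 0]},
    {"xyz": [-14, -31, 0], "rot": [0, 0, 0]}
  ]
}}

```text
t: 51.3
tool_pos: [0.4019, -0.3819, 0.2537]
orientation: [-3.14, 0.002, 0.001]
force: [-0.2, 0.4, 0.2]
opening: 0.0926
```

```bash
python3 - <<'E'
from h import *
t=np.ascontiguousarray(read_camera('top')[:,:,::-1]);b=np.ascontiguousarray(read_camera('side')[:,:,::-1])
cv2.imwrite('pics/f_t.png',t);cv2.imwrite('pics/f_s.png',b)
s=read_state();print(s['t'],s['tool_pos'],s['force'],s['dq'].round(3))
a0=cv2.imread('pics/top0.png')
cv2.imwrite('pics/f1.png',np.vstack([cv2.resize(a[140:285,190:430],None,fx=2,fy=2,interpolation=2) for a in(a0,t)]))
b0=cv2.imread('pics/side0.png')
# phase correlation per object top: initial vs final
for n,x,y in [('pin',276,220),('liner',315,215),('bush',354,215),('green',258,180),('blue',365,183)]:
    f=lambda a: a[y-16:y+16,x-16:x+16]
    big=t[y-26:y+26,x-26:x+26]; m=cv2.matchTemplate(big,f(a0),cv2.TM_CCOEFF_NORMED);_,v,_,l=cv2.minMaxLoc(m);print(n,round(v,3),l[0]-10,l[1]-10)
E
```

```text
51.4 [ 0.40271793 -0.38086741  0.25412793] [ 0.24016693  0.45269883 -0.11116159] [ 0.016 -0.007 -0.    -0.002  0.001 -0.   ]
pin 0.99 -1 1
liner 0.973 0 0
bush 0.97 0 0
green 0.998 0 0
blue 0.998 0 0
```

View pics/f1.png

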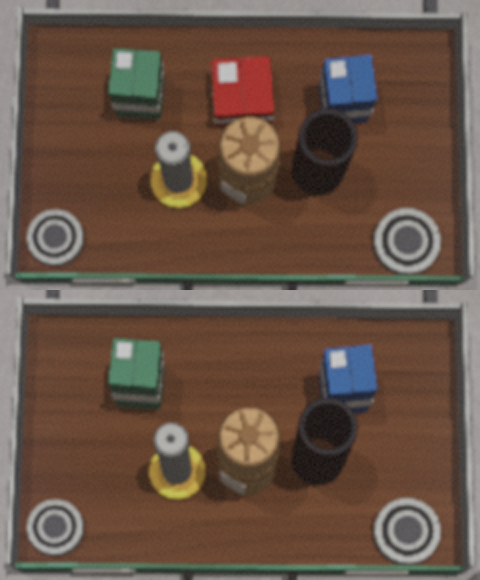

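View pics/f_s.png

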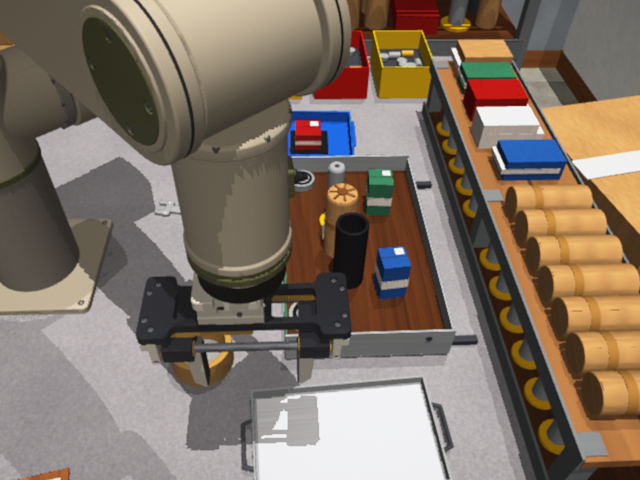

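View pics/f_t.png

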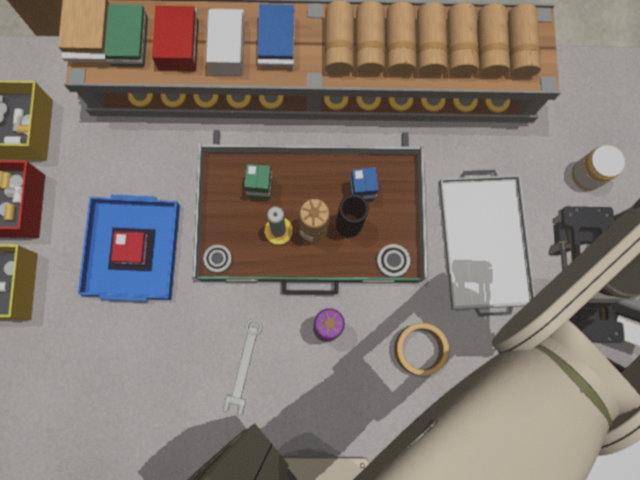

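All three parts stand on their spots: the pin is off by about 1 px (under 3 mm), and the liner, bush, green box and blue box by 0 px. The red box is on the mat at top pixel (128,247), and the arm is clear. I'm handing in now.

```bash
python3 -c "
from plant import *
print(close_job())"
```

```text
the job is handed in; nothing more can be done
None
```

The order is done and handed in at 51.4 s of the 141 s allowed; `close_job` gives no verdict, so this rests on my own checks.

**What I did:** I stood the bush, liner and pin upright in the side tray. Then I took the red box, gripped front to back, and set it on the mat in the order tray. Last, I put the pin, liner and bush back on their spots.

**Last checks:**
- **Parts and tall boxes:** comparing the final top view with the first one, the pin shows a shift of about 1 px each way (roughly 2–3 mm). The liner, bush, green box and blue box show none. All three parts stand upright.
- **Red box:** just after I set it down, the top view put it about 3 mm from the mat's centre and within about 2° of square with the tray. It was still on the mat in the final pictures.
- **Arm:** it was still and clear of everything, with the gripper open.

No check failed. The two estimates of the order tray's centre, from the mat and from the rim, differed by about 2–3 mm, well inside the 15 mm allowed.

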